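# Index the sample carousel to the reading head and lock it

## Robot

A 6-joint arm with a two-finger parallel gripper is mounted at the origin on a cart in front of the work surface, level with it; the furniture and walls round the work are solid. World frame = base frame: x ahead of the robot, y to its left, z up, the work surface at z = 0. Lengths are in m, angles in rad, forces in N, time in s.
With the tool pointing down it reaches from about 0.425 to 0.95 m from the base axis. Payload 3.5 kg.
Tool frame: the origin (TCP) lies between the finger pads; the fingertips stand 14 mm ahead of it and the grasp point (between the pads) lies 5 mm behind it (ctrl.tip_extent is the distance from the TCP to the fingertips, in m); x points along the fingers, z is the direction in which the jaws open and shut, and the axes are right-handed (so a half turn about x gives the same grasp; the last joint's range is limited). The gripper opens to 85 mm and grips with 20 to 120 N. Pads are 22 mm wide; open, the fingers measure 114 mm over their backs; the gripper's body (76 mm by 85 mm) begins 54 mm behind the grasp point. The pads swing forward as they close: fully open they stand 13 mm farther back than shut.
Start: joints at [-1.485, 0.286, 1.577, -0, 1.279, -0.15], TCP at [0.158, -0.656, 0.245] pointing down, gripper open.
Joint ranges: [-2.77, 2.77], [-0.9, 2.22], [0.21, 2.48], [-1.53, 4.67], [0.24, 2.81], [-2.84, 2.84]. Speed limits (rad/s): [2.79, 2.79, 3.14, 3.14, 3.14, 3.14].

## Interface

Orientations are given as a unit quaternion [x, y, z, w].
In Python, from plant import ctrl gives the robot as it stands.
- The arm moves only by the tool move_arm, never from a script. Its argument "commands" is one flat list of numbers, 4 for each row, row after row: the shift along the tool's x, y, z in units of 25 mm (1.0 is 25 mm), then the turn about the tool's x in units of 5 degrees (1.0 is 5 degrees). A call has 1 to 20 rows; each row shifts and turns the commanded pose from where the row before left it, along the tool's axes as they then stand; what a row does not reach is not made up. A row lasts 1/8 s, in which the tool goes at most 62.5 mm and 10.7 degrees, less where a joint would pass 70% of its speed; a pose out of reach is approached as far as the arm can. A call is refused whole if a number of a shift passes 1 or a number of a turn 1, either way. A call with a gripper value outside its range is refused whole. "jaw" is the finger opening in mm, from 0 to 85.4, set as the call begins (left out, the last holds). The fingers move at their own pace and stop on an object; "force" is the grip in N (left out, the last holds). Time passes only in rows, so rows that do not move let the fingers close. It gives the time, the measured TCP pose, the force and the opening at its end, in the units of the state.
- ctrl.get_state(): the state, without advancing time (a new reading comes with each control period).
- ctrl.read_camera(name): name is "side" or "top"; returns the picture (384x512x3 uint8, red, green, blue); there is no depth.
- ctrl.get_calibration(name): a dict with "camera_matrix" (3x3 intrinsics, pixels), "k1" (the pictures are not rectified: a ray, as slopes to the right and down, at radius r is drawn at 1 + k1 r^2 times it, then the intrinsics apply), "camera_from_world" (4x4, takes a point from world to camera coordinates). Camera axes: x right, y down, z forward; pixel columns grow to the right and rows downward; lengths in m; the calibration is good to about 2 mm. A picture is of the moment at which its call begins. get_calibration takes no time and is no camera call.
- ctrl.sign_off(): hands the job in, once; it reports no verdict.
The state is a dict: "time": time; "qpos": joint angles; "dq": joint speeds; "joint_efforts": joint torques, N m; "eef_pos": TCP position; "tcp_rot": TCP orientation; "contact_force": force on the tool from outside, world axes, zero at the start; "wrist_torque": the same for the moment, N m; "opening": opening from 0.0 (shut) to 1.0 (fully open).
Only numpy, scipy, OpenCV 4.12 (cv2) and the standard library are available. Lean on these libraries where they do the work, as an engineer would, in place of code of your own. Each camera call takes 0.05 s, during which the arm holds its last target.

## Task

Turn the sample changer's carousel by pushing its upright pegs under the clear dust cover, until the red-capped jar stands at the index place below the reading head. Then tip the red locking pawl over onto the rim and ease the carousel until the pawl's tooth drops fully home in the notch at that jar, so that the carousel is locked there. Do not press on the jars or tip them, and leave the other things on the bench where they are.

Things in the scene. Friction and masses are not known exactly. Their poses are not given: they have to be found in the camera images.
- changer: the sample changer's fixed frame: grey round base 214 mm across, 12 mm thick. Origin on the carousel's axis at bench height, z up; -x is its front, roughly facing the robot; white column at +x, 108 to 145 mm from the axis. The index direction (reading head, pawl) points front right: 45 degrees from -x towards -y. A pawl bracket reaches 161 mm from the axis there
- cover (a point): centre of the underside of the round clear dust cover: a level disc of radius 110 mm, 4 mm thick, underside 165 mm above the bench, coaxial with the carousel, held only by the column at the back. On it a white reading head and its arm, up to 203 mm above the bench; the head's black lens tube hangs down to 153 mm
- carousel: round tray turning freely, without end, about its upright axis (friction about 0.03 N m; it coasts a little). Origin on the axis at bench height, z up, turns with the tray. Aluminium rim of radius 102 mm, its top and the deck 30 mm above the bench. Six stations every 60 degrees, the first on its +x, each with a pocket ring (51 mm outside, 45 mm inside, top 42 mm above the bench, centre 54 mm from the axis)
- notch_0 (a point): middle of the rim notch of the carousel's station on +x, 95 mm from the axis, 30 mm above the bench, turning with it; the other stations have the same notch every 60 degrees, at the angle of the pocket: 11 mm wide, straight sided, cut right through the rim from 88 to 102 mm from the axis
- peg_0 (a point): mid-height of one push peg, 30 degrees counter-clockwise of +x of the carousel, turning with it. Six pegs like it every 60 degrees, half way between stations: steel, 10 mm thick with a 13 mm black ball end, 92 mm from the axis, 30 to 67 mm above the bench. They stand 18 mm inside the cover's edge, so reach them with the tool leaning back outward; a push goes along the circle
- pawl (a joint): angle of the red locking pawl about its level hinge, rad: 0 = home, tooth fully in a notch; about 0.24 = tooth lying on the rim beside a notch; 2.2 = thrown back on its stop, leaning outward (as at the start). Pushed inward past about 1.8 it falls onto the rim by its own weight. The tooth (8 mm wide, 9 mm deep in the notch) enters only within about 1.5 mm of a notch's middle and then blocks the carousel
- pawl_hinge (a point): the pawl's hinge, in the index direction, 135 mm from the carousel's axis and 42 mm above the bench, between two dark cheeks (31 mm wide overall, 52 mm high); the hinge line is tangential. Axes as the changer's
- pawl_tip (a point): end of the pawl, 50 mm from the hinge: an arm 14 mm wide and 8 mm thick with a small upturned lip. Thrown back, the arm stands up, its end about 85 mm above the bench, and its plain back faces outward, away from the carousel
- read_point (a point): index place below the reading head, fixed to the changer, 54 mm from the axis in the index direction, at the height of the jars' undersides
- jar_red: sample jar, amber, 42 mm diameter, 95 mm high, red cap (the only red one), standing loose in one of the carousel's six pockets; origin at the centre of its underside, z up
- jar_a: sample jar, amber, 42 mm diameter, 95 mm high, white cap, standing loose in one of the carousel's six pockets; origin at the centre of its underside, z up
- jar_b: sample jar, amber, 42 mm diameter, 95 mm high, white cap, standing loose in one of the carousel's six pockets; origin at the centre of its underside, z up
- jar_c: sample jar, amber, 42 mm diameter, 95 mm high, white cap, standing loose in one of the carousel's six pockets; origin at the centre of its underside, z up
- jar_d: sample jar, amber, 42 mm diameter, 95 mm high, white cap, standing loose in one of the carousel's six pockets; origin at the centre of its underside, z up
- jar_e: sample jar, amber, 42 mm diameter, 95 mm high, white cap, standing loose in one of the carousel's six pockets; origin at the centre of its underside, z up
- reagent_bottle: bystander: white bottle with blue screw cap, 62 mm across, 120 mm high; origin under its centre
- petri_low: bystander: covered dish, 94 mm across, 17 mm high; origin under its centre
- timer: bystander: small standing timer, 24 x 64 x 64 mm; origin under its centre
- wash_bottle: bystander: squeeze bottle with a blue bent spout, 226 mm high; origin at bench height, the bottle's axis 26 mm from it along its y
Mind the look-alikes: they are no part of the job. Leave any yellow look-alike of the jar_a alone.

How it is judged:
By the outcome, as a careful person would: the job done as asked, in the order asked, and still so for the second after the job is handed in, with the robot touching nothing.
It also fails if it takes over 61 s, if anything falls off the work surface, if the arm or the gripper's body presses on something with over 40 N, if the wrist force passes 120 N, or if a joint passes its speed limit or range.

## Working session

There is one attempt and no reset: what is moved stays moved. The work goes in short steps, Python scripts to look and compute and a tool call to move; the robot and the scene stay as the last step left them, time stands still between calls to the robot, and variables do not carry over. Pictures are saved under pics/ and viewed, and the job is handed in when it is done.

Besides the shell and the picture viewer there is one more tool, called as a command line: name --argument value ..., lists and objects as JSON in quotes. move_arm: Moves the arm, as the interface text tells. Its arguments: {"type":"object","properties":{"commands":{"type":"array"},"jaw":{"type":"number"},"force":{"type":"number"}},"required":["commands"]}

```bash
ls; mkdir -p pics; cat > h.py <<'E'
import numpy as np, cv2
from plant import ctrl
def cal(n):
    c=ctrl.get_calibration(n); return np.array(c["camera_matrix"]),float(c["k1"]),np.array(c["camera_from_world"])
def proj(n,p):
    K,k,T=cal(n); q=T[:3,:3]@np.array(p,float)+T[:3,3]; s=q[:2]/q[2]; s=s*(1+k*(s@s)); return (K@[s[0],s[1],1])[:2]
def ray(n,uv):
    K,k,T=cal(n); d=np.linalg.inv(K)@[uv[0],uv[1],1]; s0=d[:2]; s=s0.copy()
    for _ in range(30): s=s0/(1+k*(s@s))
    R=T[:3,:3]; return -R.T@T[:3,3], R.T@np.array([s[0],s[1],1])
def onz(n,uv,z):
    o,d=ray(n,uv); return o+d*(z-o[2])/d[2]
def tri(a,b):
    o1,d1=ray(*a);o2,d2=ray(*b); A=np.stack([d1,-d2],1); t=np.linalg.lstsq(A,o2-o1,rcond=None)[0]
    p=o1+d1*t[0];q=o2+d2*t[1]; return (p+q)/2,np.linalg.norm(p-q)
def snap(n,f,crop=None,s=1):
    im=ctrl.read_camera(n); 
    o=im[:,:,::-1]
    if crop: o=o[crop[1]:crop[3],crop[0]:crop[2]]
    if s!=1:o=cv2.resize(o,None,fx=s,fy=s,interpolation=cv2.INTER_CUBIC)
    cv2.imwrite(f,o); return im
E
python3 - <<'E'
from h import *
for n in("side","top"):
    im=snap(n,f"pics/{n}0.png",s=1.5); np.save(f"pics/{n}0.npy",im)
    K,k,T=cal(n);print(n,K.tolist(),k,(-T[:3,:3].T@T[:3,3]).round(3),T[2,:3].round(3))
s=ctrl.get_state();print(s, ctrl.tip_extent)
E
```

```text
pics
side [[447.52648887809625, 0.0, 257.64007412132423], [0.0, 447.52648887809625, 179.2345636841511], [0.0, 0.0, 1.0]] 0.025033525857469572 [ 0.306 -1.295  0.97 ] [ 0.203  0.825 -0.527]
top [[392.9007922330506, 0.0, 255.2893006727467], [0.0, 392.9007922330506, 194.22147722407848], [0.0, 0.0, 1.0]] 0.02215178355837371 [-0.275  0.421  1.365] [ 0.574 -0.238 -0.784]
{'time': 0.1, 'qpos': array([-1.48498121e+00,  2.87080360e-01,  1.57803583e+00,  3.58878380e-05,
        1.27864247e+00, -1.49993453e-01]), 'dq': array([-0.00203947, -0.00275549, -0.00251657,  0.00074356, -0.00136226,
        0.00106597]), 'joint_efforts': array([ 7.01319950e-04, -4.07297409e+01, -2.93699169e+01, -1.42300719e-04,
        3.42664775e-03,  6.11761564e-06]), 'eef_pos': array([ 0.15769096, -0.65573105,  0.24408047]), 'tcp_rot': array([ 0.43828254,  0.55585671, -0.43714874,  0.55482674]), 'contact_force': array([-0.05819552, -0.25200444,  0.32074199]), 'wrist_torque': array([0.04113606, 0.00823156, 0.02155531]), 'opening': 0.9995476065217683} 0.014
```

View pics/side0.png

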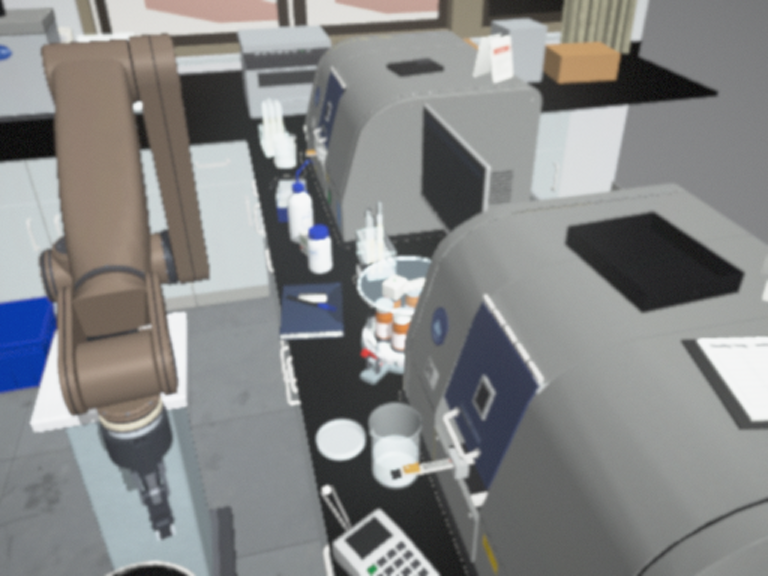

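View pics/top0.png

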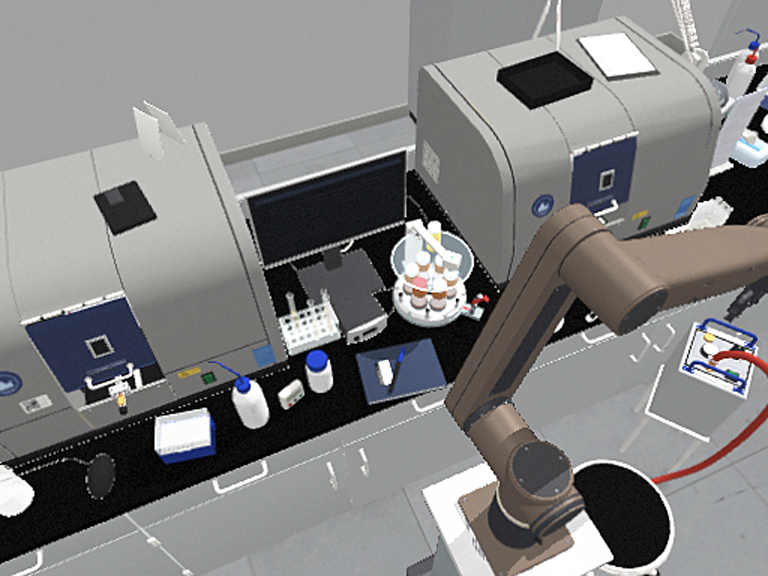

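```bash
python3 - <<'E'
from h import *
for n,c in(("side",(220,160,320,270)),("top",(250,135,350,225))):
    im=np.load(f"pics/{n}0.npy")[:,:,::-1]; o=im[c[1]:c[3],c[0]:c[2]]
    cv2.imwrite(f"pics/{n}0z.png",cv2.resize(o,None,fx=6 if n=="top" else 5.4,fy=6 if n=="top" else 5.4,interpolation=cv2.INTER_CUBIC))
E
```

```text
(no output)
```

View pics/side0z.png

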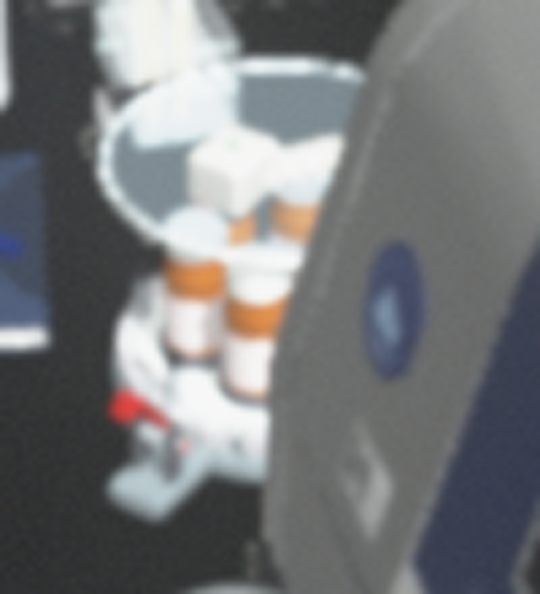

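View pics/top0z.png

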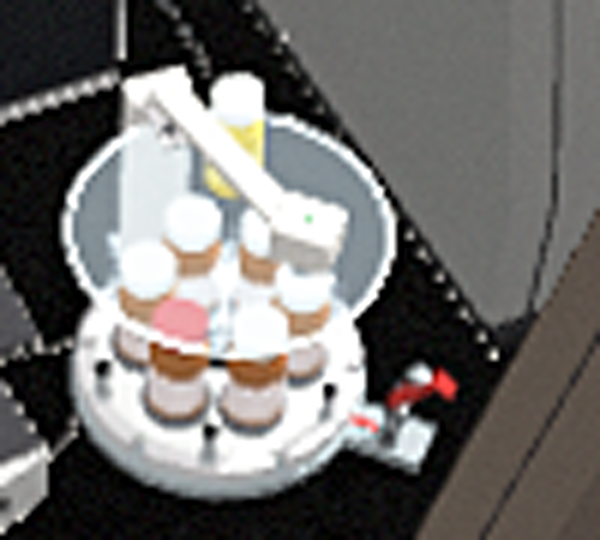

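```bash
python3 - <<'E'
from h import *
from scipy.optimize import least_squares
t=lambda u,v:(250+u/6-.4,135+v/6-.4)
s=lambda u,v:(220+u/5.4-.4,160+v/5.4-.4)
def circ(P):
    r=least_squares(lambda p:np.hypot(P[:,0]-p[0],P[:,1]-p[1])-p[2],[P[:,0].mean(),P[:,1].mean(),.1]);return r.x,np.abs(r.fun).max()
P=np.array([onz("top",t(*p),.167) for p in[(65,225),(393,235),(270,112),(225,357),(95,300),(360,310),(340,150)]])
print("cover top",circ(P))
P=np.array([onz("side",s(*p),.167) for p in[(98,160),(250,60),(125,95),(150,232),(345,70),(260,260),(115,205)]])
print("cover side",circ(P))
for n,p in(("pegL",(103,367)),("pegM",(210,432)),("pegR",(330,390))): print(n,onz("top",t(*p),.061).round(4))
print("redcap",onz("top",t(182,317),.125+.0).round(4))
for p in[(135,283)]:pass
print("pawltip",tri(("top",t(440,383)),("side",s(128,405))))
E
```

```text
cover top (array([ 0.65316397, -0.10651105,  0.11105526]), np.float64(0.00286380904125981))
cover side (array([ 0.64322927, -0.10128103,  0.11133258]), np.float64(0.004113944552482138))
pegL [ 0.653  -0.0152  0.061 ]
pegM [ 0.5715 -0.0591  0.061 ]
pegR [ 0.5707 -0.1516  0.061 ]
redcap [ 0.6252 -0.0608  0.125 ]
pawltip (array([ 0.5276577 , -0.21321697,  0.08365928]), np.float64(0.005905643006486481))
```

```bash
python3 - <<'E'
from h import *
from scipy.spatial.transform import Rotation as R
s=ctrl.get_state();print(R.from_quat(s["tcp_rot"]).as_matrix().round(4),s["time"]); print([a for a in dir(ctrl) if a[0]!='_'])
E
```

```text
[[-2.000e-04  9.723e-01  2.336e-01]
 [ 2.200e-03  2.336e-01 -9.723e-01]
 [-1.000e+00  4.000e-04 -2.100e-03]] 0.1
['Unreachable', 'get_calibration', 'get_state', 'read_camera', 'sign_off', 'tip_extent']
```

```bash
python3 - <<'E'
from h import *
q=lambda u,v:(u/1.5-.2,v/1.5-.2)
for n,a,b in(("NE",(498,82),(655,213)),("NW",(543,107),(567,240)),("SW",(592,85),(650,305)),("SE",(553,53),(742,278))):
    print(n,tri(("top",q(*a)),("side",q(*b))))
print("front floor corner",onz("top",q(500,275),0),onz("top",q(383,150+0),.0))
# far machine front-ish: black panel on left machine; monitor top
print("monitor top corner", tri(("top",q(405,152)),("side",q(424,107))), tri(("top",q(245,195)),("side",q(424,107))))
E
```

```text
NE (array([ 0.9625812 , -0.44197626,  0.45115995]), np.float64(0.02795486358962062))
NW (array([ 0.7931743 , -0.47941764,  0.45405769]), np.float64(0.0077045192242370395))
SW (array([ 0.8268526 , -0.65807496,  0.44828571]), np.float64(0.002514011405337371))
SE (array([ 0.9861692 , -0.63737652,  0.45756792]), np.float64(0.007731978592937695))
front floor corner [ 0.64180189 -0.33988609  0.        ] [ 1.33049768 -0.25234431  0.        ]
monitor top corner (array([ 0.69152555, -0.03509544,  0.53001887]), np.float64(0.014250715999866404)) (array([0.80902131, 0.31791545, 0.41797157]), np.float64(0.011378766372345495))
```

move_arm --commands '[-1, 0.3, 0, 0, -1, 0.3, 0, 0, -1, 0.3, 0, 0, -1, 0.3, 0, 0, -1, 0.3, 0, 0, -1, 0.3, 0, 0, -1, 0.3, 0, 0, -1, 0.3, 0, 0, -1, 0.3, 0, 0, -1, 0.3, 0, 0, -1, 0.3, -0.3, 0, -1, 0.3, -0.3, 0, -1, 0.3, -0.3, 0, -1, 0.3, -0.3, 0, -1, 0.3, -0.3, 0, -1, 0.3, -0.3, 0]' --jaw 0

```text
time: 2.1
eef_pos: [0.2641, -0.5843, 0.6454]
tcp_rot: [0.438, 0.556, -0.437, 0.555]
contact_force: [1.4, 0.3, 0.8]
opening: -0.002
```

move_arm --commands '[0, 0.92, -0.98, 0, 0, 0.92, -0.98, 0, 0, 0.92, -0.98, 0, 0, 0.92, -0.98, 0, 0, 0.92, -0.98, 0, 0, 0.92, -0.98, 0, 0, 0.92, -0.98, 0, 0, 0.92, -0.98, 0, 0, 0.92, -0.98, 0, 0, 0.92, -0.98, 0, 0, 0.92, -0.98, 0, 0, 0.92, -0.98, 0, 0, 0.92, -0.98, 0, 0, 0.92, -0.98, 0, 0, 0.92, -0.98, 0, 0, 0.92, -0.98, 0, 0, 0.92, -0.98, 0, 0, 0.92, -0.98, 0, 0, 0.92, -0.98, 0, 0, 0.92, -0.98, 0]'

```text
time: 4.6
eef_pos: [0.5973, 0.0004, 0.6446]
tcp_rot: [0.437, 0.556, -0.438, 0.555]
contact_force: [0.2, -0.3, -0.0]
opening: 0.001
```

```bash
cat > st.py <<'E'
from h import *
from scipy.spatial.transform import Rotation as R
s=ctrl.get_state();M=R.from_quat(s["tcp_rot"]).as_matrix()
print("t",round(s["time"],2),"q",s["qpos"].round(3),"p",s["eef_pos"].round(4),"F",s["contact_force"].round(1),"\n",M.round(3).tolist(),"tilt",np.degrees(np.arccos(-M[2,0])).round(1),"az",np.degrees(np.arctan2(M[1,0],M[0,0])).round(1))
E
python3 st.py
```

```text
t 4.6 q [-0.169  0.118  1.061 -0.     1.964  1.166] p [5.973e-01 4.000e-04 6.446e-01] F [ 0.2 -0.3 -0. ] 
 [[-0.001, 0.972, 0.234], [0.0, 0.234, -0.972], [-1.0, -0.001, -0.0]] tilt 0.1 az 173.0
```

move_arm --commands '[-0.5, 0.97, 0.23, 0, -0.5, 0.97, 0.23, 0, -0.5, 0.97, 0.23, 0, -0.5, 0.97, 0.23, 0, -0.5, 0.97, 0.23, 0, -0.5, 0.97, 0.23, 0, -0.5, 0.97, 0.23, 0, -0.5, 0.97, 0.23, 0, -0.5, 0.97, 0.23, 0, -0.5, 0.97, 0.23, 0, -0.5, 0.97, 0.23, 0, -0.5, 0.97, 0.23, 0]'

```text
time: 6.1
eef_pos: [0.7701, 0.0003, 0.6867]
tcp_rot: [0.456, 0.532, -0.419, 0.578]
contact_force: [0.5, 0.1, -0.1]
opening: -0.004
```

```bash
python3 st.py
```

```text
t 6.1 q [-0.134  0.69   0.211  0.013  2.158  1.208] p [7.701e-01 3.000e-04 6.867e-01] F [ 0.5  0.1 -0.1] 
 [[0.083, 0.969, 0.233], [-0.0, 0.234, -0.972], [-0.997, 0.081, 0.02]] tilt 4.8 az -0.0
```

move_arm --commands '[0, 0.97, 0.23, 0, 0, 0.97, 0.23, 0, 0, 0.97, 0.23, 0, 0, 0.97, 0.23, 0, 0, 0.97, 0.23, 0, 0, 0.97, 0.23, 0]'

```text
time: 6.85
eef_pos: [0.833, 0.0007, 0.6301]
tcp_rot: [0.468, 0.514, -0.405, 0.594]
contact_force: [-0.9, 0.5, -0.1]
opening: 0.0
```

```bash
python3 st.py
```

```text
t 6.85 q [-0.126  0.766  0.211  0.02   2.023  1.219] p [8.330e-01 7.000e-04 6.301e-01] F [-0.9  0.5 -0.1] 
 [[0.143, 0.962, 0.231], [0.0, 0.234, -0.972], [-0.99, 0.139, 0.033]] tilt 8.2 az 0.0
```

move_arm --commands '[-0.65, 0.97, 0.23, 0, -0.65, 0.97, 0.23, 0, -0.65, 0.97, 0.23, 0, -0.65, 0.97, 0.23, 0, -0.65, 0.97, 0.23, 0, -0.65, 0.97, 0.23, 0, -0.65, 0.97, 0.23, 0, -0.65, 0.97, 0.23, 0]'

```text
time: 7.85
eef_pos: [0.8383, 0.0011, 0.6639]
tcp_rot: [0.492, 0.477, -0.376, 0.624]
contact_force: [-0.3, 0.7, -0.1]
opening: 0.001
```

```bash
python3 st.py
```

```text
t 7.85 q [-0.129  0.73   0.211  0.036  1.938  1.223] p [0.8383 0.0011 0.6639] F [-0.3  0.7 -0.1] 
 [[0.261, 0.938, 0.226], [0.0, 0.234, -0.972], [-0.965, 0.254, 0.061]] tilt 15.2 az 0.0
```

```bash
cat > fk.py <<'E'
import numpy as np
from scipy.optimize import least_squares
D=[([-1.485,.287,1.578,0,1.2786],[.1577,-.6557,.2441]),([-.169,.118,1.061,0,1.964],[.5973,.0004,.6446]),([-.134,.69,.211,.013,2.158],[.7701,.0003,.6867]),([-.126,.766,.211,.02,2.023],[.833,.0007,.6301]),([-.129,.73,.211,.036,1.938],[.8383,.0011,.6639])]
def f(p,q):
    L2,L3,L6,h,a=p
    A=q[1]+q[2]; return a+L2*np.sin(q[1])+L3*np.sin(A)+L6*np.sin(A+q[4]), h+L2*np.cos(q[1])+L3*np.cos(A)+L6*np.cos(A+q[4])
def res(p):
    o=[]
    for q,x in D:
        r,z=f(p,q); d=p[5] if len(p)>5 else .1
        o+=[r-np.sqrt(x[0]**2+x[1]**2-.1**2),z-x[2]]
    return o
if __name__=="__main__":
    s=least_squares(res,[.4,.4,.2,.3,0]);print(s.x.round(4),np.abs(s.fun).max())
E
python3 fk.py
```

```text
[ 4.479e-01  5.752e-01  2.759e-01  2.577e-01 -4.000e-04] 0.009350794948528418
```

move_arm --commands '[-0.5, 0.97, 0.23, 0, -0.5, 0.97, 0.23, 0, -0.5, 0.97, 0.23, 0, -0.5, 0.97, 0.23, 0, -0.5, 0.97, 0.23, 0, -0.5, 0.97, 0.23, 0, -0.5, 0.97, 0.23, 0, -0.5, 0.97, 0.23, 0, -0.4, 0.97, 0.23, 0, -0.4, 0.97, 0.23, 0, -0.4, 0.97, 0.23, 0, -0.4, 0.97, 0.23, 0, -0.4, 0.97, 0.23, 0, -0.4, 0.97, 0.23, 0, -0.4, 0.97, 0.23, 0, -0.4, 0.97, 0.23, 0]'

```text
time: 9.85
eef_pos: [0.8558, 0.0017, 0.722]
tcp_rot: [0.532, 0.402, -0.316, 0.675]
contact_force: [0.3, -0.4, 0.2]
opening: -0.003
```

```bash
python3 st.py
```

```text
t 9.85 q [-0.134  0.68   0.211  0.066  1.757  1.229] p [0.8558 0.0017 0.722 ] F [ 0.3 -0.4  0.2] 
 [[0.477, 0.854, 0.205], [0.001, 0.234, -0.972], [-0.879, 0.464, 0.111]] tilt 28.5 az 0.1
```

move_arm --commands '[-0.3, 0.97, 0.23, 0, -0.3, 0.97, 0.23, 0, -0.3, 0.97, 0.23, 0, -0.3, 0.97, 0.23, 0, -0.3, 0.97, 0.23, 0, -0.3, 0.97, 0.23, 0, -0.3, 0.97, 0.23, 0, -0.2, 0.97, 0.23, 0, -0.2, 0.97, 0.23, 0, -0.2, 0.97, 0.23, 0, -0.2, 0.97, 0.23, 0, -0.2, 0.97, 0.23, 0, -0.2, 0.97, 0.23, 0, -0.2, 0.97, 0.23, 0, -0.2, 0.97, 0.23, 0, -0.2, 0.97, 0.23, 0, -0.2, 0.97, 0.23, 0]'

```text
time: 11.98
eef_pos: [0.8721, 0.0022, 0.7855]
tcp_rot: [0.566, 0.318, -0.25, 0.718]
contact_force: [0.3, 0.2, 0.1]
opening: 0.0
```

```bash
python3 st.py
```

```text
t 11.97 q [-0.139  0.637  0.211  0.094  1.56   1.231] p [0.8721 0.0022 0.7855] F [0.3 0.2 0.1] 
 [[0.673, 0.719, 0.173], [0.001, 0.233, -0.972], [-0.74, 0.654, 0.156]] tilt 42.3 az 0.1
```

```bash
cat > fk.py <<'E'
import numpy as np
from scipy.optimize import least_squares
from scipy.spatial.transform import Rotation as R
D=[([-1.48498121,.28708,1.578036,0,1.278642,-.15],[.15769,-.65573,.24408]),([-.169,.118,1.061,0,1.964,1.166],[.5973,.0004,.6446]),([-.134,.69,.211,.013,2.158,1.208],[.7701,.0003,.6867]),([-.126,.766,.211,.02,2.023,1.219],[.833,.0007,.6301]),([-.129,.73,.211,.036,1.938,1.223],[.8383,.0011,.6639]),([-.134,.68,.211,.066,1.757,1.229],[.8558,.0017,.722]),([-.139,.637,.211,.094,1.56,1.231],[.8721,.0022,.7855])]
Ry=lambda a:R.from_euler('y',a);Rz=lambda a:R.from_euler('z',a)
def fk(p,q):
    L2,L3,L6,h,a,d,e=p
    A=Rz(q[0]); x=np.array([a,d,h])
    B=Ry(q[1]); x=x+B.apply([0,0,L2]); B=B*Ry(q[2]); x=x+B.apply([e,0,L3]); B=B*Rz(q[3])*Ry(q[4]); x=x+B.apply([0,0,L6])
    return A.apply(x),(A*B).apply([0,0,1])
def fit():
    s=least_squares(lambda p:np.concatenate([fk(p,q)[0]-x for q,x in D]),[.45,.5,.25,.26,0,.1,0]); return s
if __name__=="__main__":
    s=fit();print(s.x.round(4),s.fun.reshape(-1,3).round(4)); 
    for q,x in D:print(fk(s.x,q)[1].round(3))
    def ik(p,t):
        dr=np.array([np.sin(t),0,-np.cos(t)])
        best=None
        for s0 in([0,.3,1.8,.0,1.,0],[0,-.3,2.3,.0,.6,0]):
            g=least_squares(lambda q:np.concatenate([fk(s.x,q)[0]-p,.2*(fk(s.x,q)[1]-dr)]),s0)
            if best is None or g.cost<best.cost:best=g
        return best.x[:5].round(3),best.cost
    for tilt in(42,35,30):
        dr=np.array([np.sin(np.radians(tilt)),0,-np.cos(np.radians(tilt))])
        for tip in([.567,-.038,.046],[.555,-.085,.046],[.560,-.116,.046],[.52,-.24,.08]):
            print(tilt,tip,*ik(np.array(tip)-.014*dr,np.radians(tilt)))
E
python3 fk.py
```

```text
[ 4.432e-01  5.725e-01  2.352e-01  2.401e-01 -1.000e-04  1.009e-01
  2.060e-02] [[-0.      0.      0.    ]
 [ 0.0001  0.     -0.    ]
 [-0.0001  0.0003  0.0001]
 [ 0.     -0.0003 -0.0002]
 [ 0.     -0.0001 -0.    ]
 [ 0.      0.0001 -0.0001]
 [-0.0001 -0.      0.0002]]
[-0.     0.002 -1.   ]
[-0.001  0.    -1.   ]
[ 0.083 -0.    -0.997]
[ 0.142  0.    -0.99 ]
[ 0.261 -0.    -0.965]
[ 0.477  0.001 -0.879]
[ 0.673  0.001 -0.739]
42 [0.567, -0.038, 0.046] [-0.348  0.08   2.36  -1.567 -0.23 ] 6.576892611610826e-15
42 [0.555, -0.085, 0.046] [-0.472  0.071  2.371 -1.648 -0.31 ] 7.0800709505722836e-15
42 [0.56, -0.116, 0.046] [-0.535  0.097  2.341  1.449  0.351] 2.9161962028206667e-15
42 [0.52, -0.24, 0.08] [-0.835  0.051  2.3    1.167  0.57 ] 1.692934297756756e-18
35 [0.567, -0.038, 0.046] [-0.329  0.084  2.304  0.844  0.25 ] 8.448836442629522e-15
35 [0.555, -0.085, 0.046] [-0.446  0.073  2.316  0.936  0.312] 5.274346168060249e-15
35 [0.56, -0.116, 0.046] [-0.507  0.099  2.288  0.956  0.348] 8.418530065022707e-16
35 [0.52, -0.24, 0.08] [-0.795  0.054  2.25   4.02  -0.561] 3.615769293911246e-15
30 [0.567, -0.038, 0.046] [-0.315  0.096  2.261  0.511  0.322] 8.074206417911395e-15
30 [0.555, -0.085, 0.046] [-0.427  0.084  2.273  0.621  0.364] 6.722329838647807e-15
30 [0.56, -0.116, 0.046] [-0.486  0.109  2.245  0.66   0.391] 7.825026419691892e-18
30 [0.52, -0.24, 0.08] [-0.765  0.065  2.211  3.824 -0.582] 1.846840606362661e-15
```

```bash
cat > plan.py <<'E'
from fk import *
S=fit().x
lo=np.array([-2.77,-.9,.21,-1.53,.24]);hi=np.array([2.77,2.22,2.48,4.67,2.81])
def ik(tip,dr,q0):
    p=np.array(tip)-.014*dr
    g=least_squares(lambda q:np.concatenate([fk(S,q)[0]-p,.2*(fk(S,q)[1]-dr)]),q0,bounds=(lo,hi));return g.x,np.sqrt(2*g.cost)
E
python3 - <<'E'
from plan import *
P=np.array([[.653,-.0152],[.5715,-.0591],[.5707,-.1516]])
f=lambda p:np.concatenate([P[i]-p[:2]-.092*np.array([np.cos(p[2]+i*np.pi/3),np.sin(p[2]+i*np.pi/3)]) for i in range(3)])
g=least_squares(f,[.65,-.105,1.55]);print("C",g.x[:2].round(4),"phi L",np.degrees(g.x[2]),g.fun.round(4))
q=np.array([-.139,.637,.211,.094,1.56])
for tl in(42.3,38):
  t=np.radians(tl);dr=np.array([np.sin(t),0,-np.cos(t)])
  q=np.array([-.139,.637,.3,.094,1.56])
  for tip in([.88,.0,.77],[.75,-.0,.6],[.65,-.0,.45],[.57,-.02,.3],[.53,-.03,.2],[.53,-.03,.1],[.53,-.03,.06],[.564,-.03,.046],[.555,-.085,.046],[.558,-.116,.046],[.52,-.24,.08]):
    q,e=ik(tip,dr,np.clip(q,lo+.01,hi-.01));print(tl,tip,q.round(3),"err",round(e,5))
# clearance to cover
C=g.x[:2]
for tl in(42,36,33):
  t=np.radians(tl);x=np.array([np.sin(t),0,-np.cos(t)]);z=np.array([0,-1,0]);y=np.cross(z,x)
  a=np.linspace(0,2*np.pi,361);E=np.concatenate([np.stack([C[0]+r*np.cos(a),C[1]+r*np.sin(a),0*a+h],1) for r in(.11,.10,.09,.08,.06) for h in(.165,.169)])
  for tip in([.564,-.03,.046],[.558,-.116,.046]):
    d=E-np.array(tip);u=d@x*-1;m=(u>.06)
    yy=np.abs(d@y)-.0425;zz=np.abs(d@z)-.0425;print(tl,tip,"body clear",np.maximum(yy,zz)[m].min().round(4), "finger",(np.maximum(np.abs(d@y)-.012,np.abs(d@z)-.016)[~m]).min().round(3))
E
```

```text
C [ 0.6509 -0.107 ] phi L 88.89927978775891 [ 0.0003 -0.0002 -0.0006  0.0004  0.0003 -0.0002]
42.3 [0.88, 0.0, 0.77] [-0.142  0.601  0.279  0.096  1.528] err 0.0
42.3 [0.75, -0.0, 0.6] [-0.174  0.022  1.335  0.134  1.057] err 0.0
42.3 [0.65, -0.0, 0.45] [-0.211 -0.227  1.828  0.193  0.823] err 0.0
42.3 [0.57, -0.02, 0.3] [-0.303 -0.362  2.199  0.353  0.62 ] err 0.0
42.3 [0.53, -0.03, 0.2] [-0.364 -0.359  2.386  0.554  0.472] err 0.0
42.3 [0.53, -0.03, 0.1] [-0.364 -0.151  2.444  1.044  0.281] err 0.0
42.3 [0.53, -0.03, 0.06] [-0.364 -0.044  2.45   1.448  0.244] err 0.0
42.3 [0.564, -0.03, 0.046] [-0.341  0.073  2.372  1.624  0.24 ] err 0.00257
42.3 [0.555, -0.085, 0.046] [-0.473  0.071  2.373  1.517  0.312] err 0.0
42.3 [0.558, -0.116, 0.046] [-0.539  0.093  2.348  1.469  0.355] err 0.0
42.3 [0.52, -0.24, 0.08] [-0.837  0.052  2.302  1.179  0.571] err 0.0
38 [0.88, 0.0, 0.77] [-0.141  0.641  0.21   0.091  1.598] err 0.00898
38 [0.75, -0.0, 0.6] [-0.17   0.06   1.275  0.114  1.153] err 0.0
38 [0.65, -0.0, 0.45] [-0.205 -0.195  1.78   0.159  0.91 ] err 0.0
38 [0.57, -0.02, 0.3] [-0.292
[... 158 characters left out ...]
.321] err 0.0
38 [0.53, -0.03, 0.06] [-0.35  -0.041  2.416  1.017  0.251] err 0.0
38 [0.564, -0.03, 0.046] [-0.331  0.072  2.336  1.123  0.24 ] err 0.0034
38 [0.555, -0.085, 0.046] [-0.457  0.07   2.34   1.169  0.3  ] err 0.0
38 [0.558, -0.116, 0.046] [-0.521  0.092  2.316  1.167  0.34 ] err 0.0
38 [0.52, -0.24, 0.08] [-0.812  0.051  2.272  1.002  0.559] err 0.0
42 [0.564, -0.03, 0.046] body clear 0.0208 finger 0.1
42 [0.558, -0.116, 0.046] body clear 0.0244 finger 0.099
36 [0.564, -0.03, 0.046] body clear 0.0111 finger 0.108
36 [0.558, -0.116, 0.046] body clear 0.0136 finger 0.108
33 [0.564, -0.03, 0.046] body clear 0.0061 finger 0.114
33 [0.558, -0.116, 0.046] body clear 0.008 finger 0.114
```

move_arm --commands '[0, 0, 0, 0.9, 0, 0, 0, 0.9, 0, 0, 0, 0.9, -0.67, -0.74, 0, 0, -0.67, -0.74, 0, 0, -0.67, -0.74, 0, 0, -0.67, -0.74, 0, 0, -0.67, -0.74, 0, 0, -0.67, -0.74, 0, 0, -0.67, -0.74, 0, 0, -0.67, -0.74, 0, 0, -0.67, -0.74, 0, 0, -0.67, -0.74, 0, 0]'

```text
time: 13.6
eef_pos: [0.6214, 0.0021, 0.7852]
tcp_rot: [0.647, 0.286, -0.286, 0.647]
contact_force: [0.3, -0.5, 0.2]
opening: 0.002
```

```bash
python3 st.py
```

```text
t 13.6 q [-0.216 -0.11   1.137  0.148  1.39   1.383] p [0.6214 0.0021 0.7852] F [ 0.3 -0.5  0.2] 
 [[0.673, 0.74, 0.001], [0.001, -0.0, -1.0], [-0.74, 0.673, -0.001]] tilt 42.3 az 0.1
```

move_arm --commands '[0.75, -0.97, 0.06, 0, 0.75, -0.97, 0.06, 0, 0.75, -0.97, 0.06, 0, 0.75, -0.97, 0.06, 0, 0.75, -0.97, 0.06, 0, 0.75, -0.97, 0.06, 0, 0.75, -0.97, 0.06, 0, 0.75, -0.97, 0.06, 0, 0.75, -0.97, 0.06, 0, 0.75, -0.97, 0.06, 0, 0.75, -0.97, 0.06, 0, 0.75, -0.97, 0.06, 0, 0.75, -0.97, 0.06, 0, 0.75, -0.97, 0.06, 0, 0.75, -0.97, 0.06, 0, 0.75, -0.97, 0.06, 0, 0.75, -0.97, 0.06, 0, 0.75, -0.97, 0.06, 0, 0.75, -0.97, 0.06, 0]'

```text
time: 15.98
eef_pos: [0.5207, -0.0263, 0.2109]
tcp_rot: [0.647, 0.286, -0.286, 0.647]
contact_force: [-0.5, -0.4, -0.3]
opening: -0.001
```

```bash
python3 st.py; python3 -c "
from h import *
for n,c in(('side',(200,140,330,270)),('top',(240,120,370,250))):
    im=snap(n,f'pics/{n}1.png',c,4.6)
"
```

```text
t 15.97 q [-0.354 -0.361  2.386  0.543  0.469  0.81 ] p [ 0.5207 -0.0263  0.2109] F [-0.5 -0.4 -0.3] 
 [[0.673, 0.739, 0.0], [0.0, 0.0, -1.0], [-0.739, 0.673, 0.0]] tilt 42.3 az 0.0
```

View pics/side1.png

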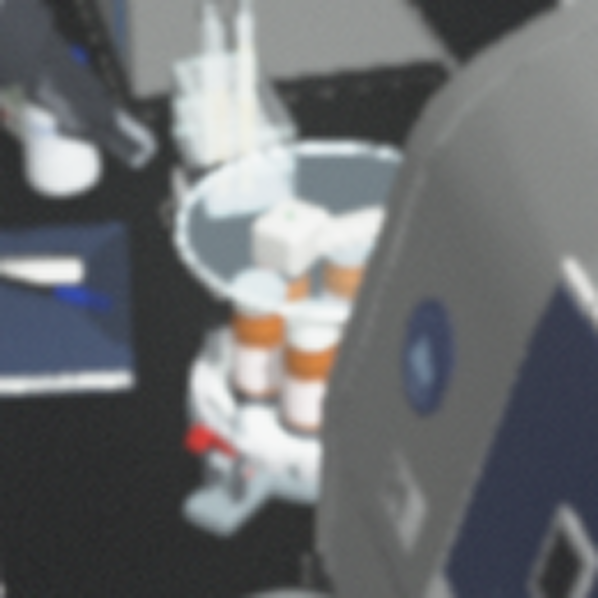

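View pics/top1.png

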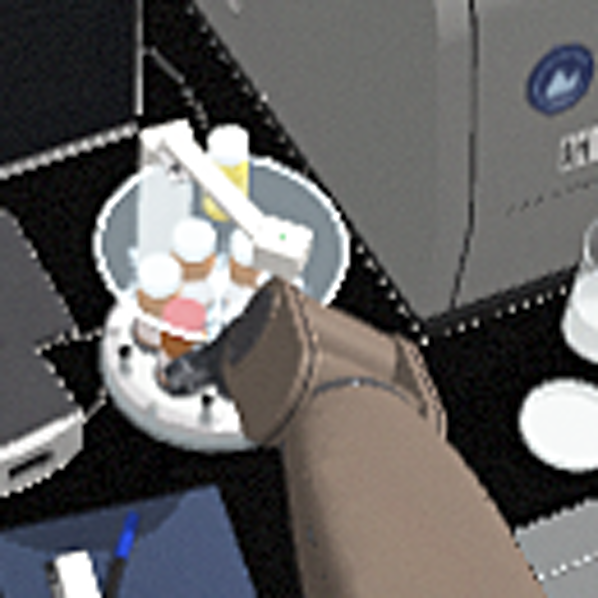

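move_arm --commands '[0.49, -0.45, 0, 0, 0.49, -0.45, 0, 0, 0.49, -0.45, 0, 0, 0.49, -0.45, 0, 0, 0.49, -0.45, 0, 0, 0.49, -0.45, 0, 0, 0.43, -0.06, 0, 0, 0.43, -0.06, 0, 0, 0.43, -0.06, 0, 0, 0.43, -0.06, 0, 0, 0.43, -0.06, 0, 0, 0.43, -0.06, 0, 0]'

```text
time: 17.58
eef_pos: [0.5576, -0.0311, 0.0607]
tcp_rot: [0.649, 0.288, -0.281, 0.646]
contact_force: [0.7, -0.5, 0.1]
opening: -0.001
```

```bash
python3 st.py; python3 -c "
from h import *
for n,c in(('side',(200,140,330,270)),('top',(240,120,370,250))):
    im=snap(n,f'pics/{n}2.png',c,4.6)
"
```

```text
t 17.57 q [-0.339  0.068  2.365  1.58   0.238 -0.265] p [ 0.5576 -0.0311  0.0607] F [ 0.7 -0.5  0.1] 
 [[0.676, 0.737, 0.008], [0.011, 0.001, -1.0], [-0.737, 0.676, -0.008]] tilt 42.5 az 0.9
```

View pics/side2.png

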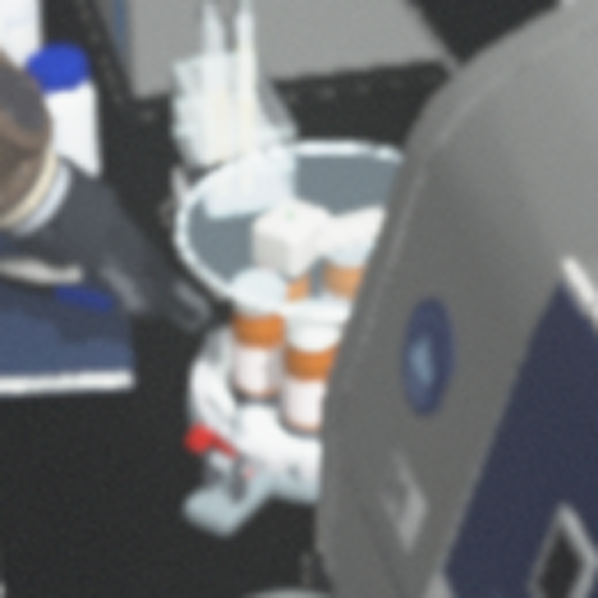

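View pics/top2.png

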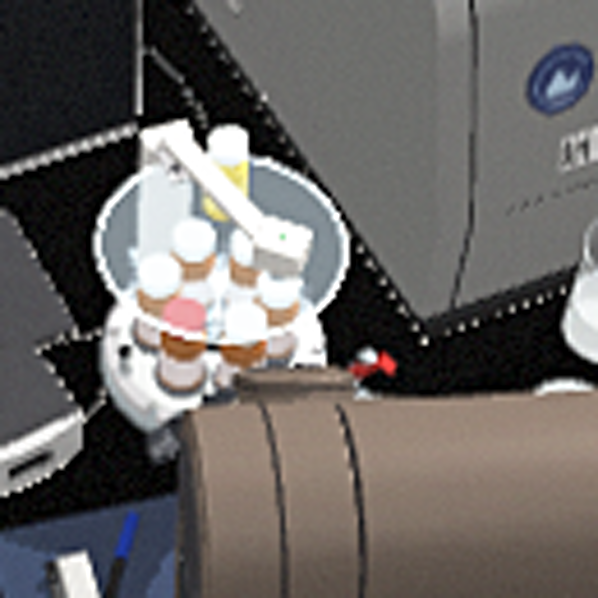

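move_arm --commands '[0, -0.12, 0.18, 0, 0, -0.12, 0.18, 0, -0.02, -0.02, 0.22, 0, -0.02, -0.02, 0.22, 0, -0.02, -0.02, 0.22, 0, -0.02, -0.02, 0.22, 0, -0.02, -0.02, 0.22, 0, -0.02, -0.02, 0.22, 0, -0.02, -0.02, 0.22, 0, 0, 0, 0, 0]'

```text
time: 18.92
eef_pos: [0.5464, -0.0785, 0.0545]
tcp_rot: [0.649, 0.289, -0.282, 0.645]
contact_force: [-0.4, 0.3, 0.7]
opening: -0.002
```

```bash
python3 st.py; python3 -c "
from h import *
for n,c in(('side',(200,140,330,270)),('top',(240,120,370,250))):
    im=snap(n,f'pics/{n}3.png',c,4.6)
"
```

```text
t 18.93 q [-0.464  0.075  2.373  1.529  0.317 -0.31 ] p [ 0.5464 -0.0785  0.0545] F [-0.4  0.3  0.7] 
 [[0.673, 0.739, 0.007], [0.011, -0.001, -1.0], [-0.739, 0.673, -0.009]] tilt 42.3 az 1.0
```

View pics/side3.png

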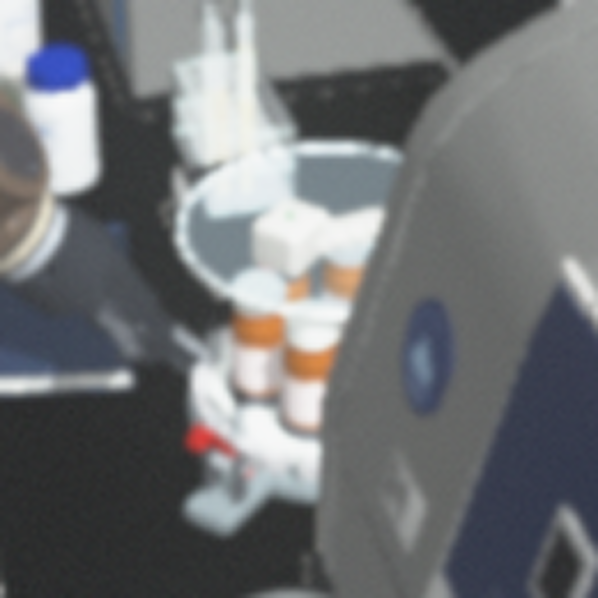

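View pics/top3.png

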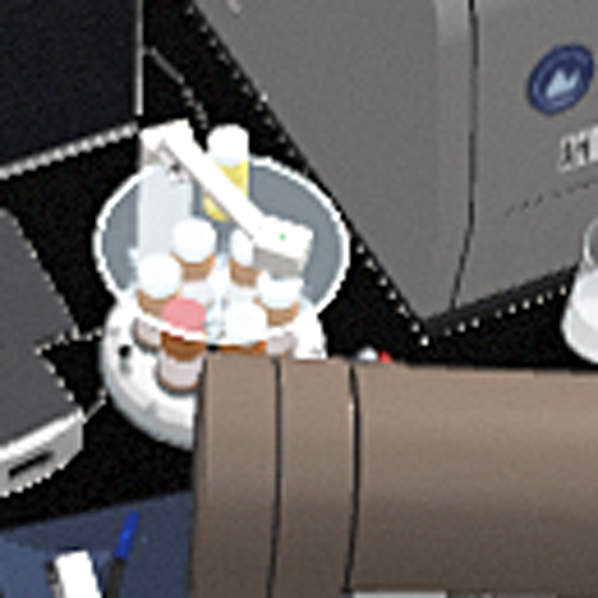

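```bash
cat > clr.py <<'E'
import numpy as np
T=.0143
def frame(rho,tl=np.radians(42.3)):
    x=np.array([np.sin(tl),0,-np.cos(tl)]);y=np.array([np.cos(tl),0,np.sin(tl)]);z=np.array([0,-1.,0])
    c,s=np.cos(rho),np.sin(rho); return x,y*c+z*s,z*c-y*s
def box(o,x,y,z,z0,z1,s0=0,s1=.06,wy=.011):
    g=np.array(np.meshgrid(np.linspace(s0,s1,13),np.linspace(-wy,wy,9),np.linspace(z0,z1,7),indexing='ij')).reshape(3,-1)
    return o-np.outer(g[0],x)+np.outer(g[1],y)+np.outer(g[2],z)
def clear(phi,rho,w,s,g):
    """carousel-axis frame. pushing finger contacts ball at coords (w across, s behind tip) on its +z face. g None: closed pair"""
    x,y,z=frame(rho); P=.092*np.array([np.cos(phi),np.sin(phi),0])+[0,0,.0605]
    k=P-.0065*z               # contact pt on pushing finger face
    o=k+s*x-w*y               # tip point on the pushing face line
    if g is None: B=box(o,x,y,z,-2*T,0); tip=o-T*z
    elif g>0: # straddle: trailing finger then leading at gap g
        B=np.concatenate([box(o,x,y,z,-T,0),box(o,x,y,z,g,g+T)]); tip=o+z*g/2
    else: # leading finger pushes with back; other finger behind with gap -g
        B=np.concatenate([box(o,x,y,z,-T,0),box(o,x,y,z,-2*T+g,-T+g)]); tip=o+z*(g/2-T)
    c=[B[:,2].min()-.031]
    for i in range(6):
        a=phi+np.radians(30+60*i); J=.054*np.array([np.cos(a),np.sin(a)])
        d=np.hypot(*(B[:,:2]-J).T); m=B[:,2]<.128; c.append((d[m]-.0225).min()); m=B[:,2]<.042
        if m.any(): c.append((d[m]-.0255).min())
        if i<5:
            a=phi+np.radians(60*(i+1)); J=.092*np.array([np.cos(a),np.sin(a)]); m=B[:,2]<.068; 
            if m.any(): c.append((np.hypot(*(B[m,:2]-J).T)-.0065).min())
    D=box(tip,x,y,z,-.0425,.0425,.065,.2,.0425); m=(D[:,2]>.163)&(D[:,2]<.171)
    # cover: any body point inside disc near that height -> use dense line check
    R=np.hypot(D[:,0],D[:,1]); 
    a=np.linspace(0,2*np.pi,181);E=np.concatenate([np.stack([r*np.cos(a),r*np.sin(a),0*a+h],1) for r in(.11,.10,.09,.08) for h in(.165,.169)])-tip
    u=-(E@x);b=np.maximum(np.abs(E@y)-.0425,np.abs(E@z)-.0425)[u>.055]
    c.append(b.min()); return min(c),tip,np.argmin(c)
if __name__=="__main__":
    for name,g in(("closed",None),("straddle18",.018),("single85",-.08),("single40",-.04)):
        print(name)
        for ph in range(110,231,10):
            best=max(((clear(np.radians(ph),np.radians(r),w,s,g),r,w,s) for r in(-30,-20,-10,0,10,20,30) for w in(-.004,0,.004,.007) for s in(.004,.008,.012,.016)),key=lambda t:t[0][0])
            print(ph,round(best[0][0]*1000,1),"roll",best[1],"w",best[2],"s",best[3],"tip",best[0][1].round(4),best[0][2])
E
python3 clr.py
```

```text
closed
110 0.8 roll -30 w 0.007 s 0.004 tip [-0.0409  0.101   0.0465] 18
120 5.3 roll 30 w 0.007 s 0.008 tip [-0.0374  0.1012  0.0575] 12
130 10.6 roll 20 w 0.007 s 0.004 tip [-0.056   0.0924  0.0579] 12
140 14.6 roll 20 w 0.007 s 0.004 tip [-0.0674  0.0811  0.0579] 12
150 16.5 roll 20 w 0.007 s 0.004 tip [-0.0766  0.0679  0.0579] 12
160 16.8 roll 10 w 0.004 s 0.004 tip [-0.084   0.0526  0.0573] 12
170 16.4 roll 0 w 0.004 s 0.004 tip [-0.0909  0.0368  0.0548] 0
180 14.9 roll 0 w 0.004 s 0.004 tip [-0.0923  0.0208  0.0548] 11
190 12.5 roll -10 w 0.004 s 0.004 tip [-0.0935  0.0038  0.0525] 0
200 10.2 roll -10 w 0.007 s 0.004 tip [-0.0915 -0.0122  0.0505] 16
210 7.1 roll -20 w 0.007 s 0.004 tip [-0.0871 -0.0288  0.0483] 0
220 5.5 roll -30 w 0.004 s 0.004 tip [-0.078  -0.0431  0.0482] 16
230 2.9 roll -30 w 0.007 s 0.004 tip [-0.0686 -0.056   0.0465] 16
straddle18
110 -0.6 roll 30 w 0.007 s 0.004 tip [-0.0342  0.0878  0.0526] 18
120 5.3 roll 30 w 0.007 s 0.004 tip [-0.0487  0.081   0.0526] 18
130 7.4 roll 30 w 0.007 s 0.004 tip [-0.0619  0.0718  0.0526] 0
140 7.8 roll 20 w 0.007 s 0.004 t
[... 1625 characters left out ...]
 w 0.007 s 0.004 tip [-0.051   0.1112  0.0625] 12
140 14.6 roll 20 w 0.007 s 0.004 tip [-0.0623  0.0999  0.0625] 12
150 16.5 roll 20 w 0.007 s 0.004 tip [-0.0715  0.0867  0.0625] 12
160 16.8 roll 10 w 0.004 s 0.004 tip [-0.0814  0.0723  0.0597] 12
170 16.4 roll 0 w 0.004 s 0.004 tip [-0.0909  0.0568  0.0548] 0
180 15.4 roll 0 w 0.004 s 0.004 tip [-0.0923  0.0408  0.0548] 11
190 14.3 roll 0 w 0.007 s 0.004 tip [-0.0931  0.0248  0.0528] 11
200 11.6 roll 0 w 0.007 s 0.004 tip [-0.0889  0.0093  0.0528] 11
210 7.3 roll -10 w 0.004 s 0.004 tip [-0.0851 -0.0065  0.0501] 16
220 2.3 roll -20 w 0 s 0.004 tip [-0.0781 -0.0208  0.0481] 0
230 -2.8 roll -30 w -0.004 s 0.004 tip [-0.069  -0.0331  0.0461] 0
```

```bash
python3 - <<'E'
from clr import *
for w,s in((.003,.008),(.005,.010),(.004,.012)):
  print(w,s)
  for ph in(145,149,155,160,170,180,190,200,205,210):
    print(ph,[(r,*(lambda c:(round(c[0]*1000,1),c[2],c[1].round(4).tolist()))(clear(np.radians(ph),np.radians(r),w,s,.022))) for r in(20,10,0,-10)])
E
```

```text
0.003 0.008
145 [(20, np.float64(2.6), np.int64(1), [-0.0732, 0.0496, 0.0516]), (10, np.float64(-0.1), np.int64(1), [-0.0727, 0.0489, 0.0521]), (0, np.float64(-1.5), np.int64(1), [-0.0722, 0.0483, 0.0526]), (-10, np.float64(-1.4), np.int64(1), [-0.0716, 0.0478, 0.0531])]
149 [(20, np.float64(4.1), np.int64(1), [-0.0767, 0.0442, 0.0516]), (10, np.float64(1.0), np.int64(1), [-0.0762, 0.0435, 0.0521]), (0, np.float64(-1.0), np.int64(1), [-0.0757, 0.0429, 0.0526]), (-10, np.float64(-1.6), np.int64(1), [-0.0751, 0.0424, 0.0531])]
155 [(20, np.float64(6.7), np.int64(1), [-0.0812, 0.0357, 0.0516]), (10, np.float64(3.2), np.int64(1), [-0.0808, 0.035, 0.0521]), (0, np.float64(0.4), np.int64(1), [-0.0802, 0.0344, 0.0526]), (-10, np.float64(-1.1), np.int64(1), [-0.0796, 0.0339, 0.0531])]
160 [(20, np.float64(7.9), np.int64(0), [-0.0843, 0.0283, 0.0516]), (10, np.float64(5.3), np.int64(1), [-0.0838, 0.0276, 0.0521]), (0, np.float64(2.1), np.int64(1), [-0.0833, 0.027, 0.0526]), (-10, np.float64(-0.2), np.int64(1), [-0.0827, 0.0265, 0.0531])]
170 [(20, np.float64(7.9), np.int64(0), [-0.0884, 0.012
[... 6055 characters left out ...]
np.int64(16), [-0.0819, -0.0352, 0.0484]), (0, np.float64(5.8), np.int64(16), [-0.0813, -0.036, 0.0489]), (-10, np.float64(7.2), np.int64(16), [-0.0807, -0.0366, 0.0495])]
205 [(20, np.float64(1.8), np.int64(18), [-0.0792, -0.0417, 0.0481]), (10, np.float64(5.3), np.int64(18), [-0.0788, -0.0426, 0.0484]), (0, np.float64(5.5), np.int64(16), [-0.0783, -0.0434, 0.0489]), (-10, np.float64(6.5), np.int64(16), [-0.0776, -0.044, 0.0495])]
210 [(20, np.float64(0.7), np.int64(18), [-0.0755, -0.0489, 0.0481]), (10, np.float64(4.1), np.int64(18), [-0.0751, -0.0497, 0.0484]), (0, np.float64(5.6), np.int64(16), [-0.0746, -0.0505, 0.0489]), (-10, np.float64(6.1), np.int64(16), [-0.0739, -0.0511, 0.0495])]
```

```bash
python3 - <<'E'
from clr import *
from plan import ik
C=np.array([.651,-.107,0])
q=np.array([-.464,.075,2.373,1.529,.317]);t=np.radians(42.3);dr=np.array([np.sin(t),0,-np.cos(t)])
for w,s in((.003,.008),(.005,.010)):
  for ph in(200,195,190,180,170,160,149,140,135,130,125):
    o=[]
    for r in(10,0,-10):
      c=clear(np.radians(ph),np.radians(r),w,s,None); o.append((r,round(c[0]*1000,1),int(c[2])))
      if r==0: tip=C+c[1]; q,e=ik(tip,dr,np.clip(q,[-2.7,-.9,.22,-1.5,.25],[2.7,2.2,2.47,4.6,2.8])); o.append((tip.round(4).tolist(),round(q[4],3),round(e,4)))
    print(w,s,ph,o)
E
```

```text
0.003 0.008 200 [(10, np.float64(-3.3), 11), (0, np.float64(0.2), 11), ([0.5677, -0.1177, 0.0526], np.float64(0.351), np.float64(0.0)), (-10, np.float64(4.5), 16)]
0.003 0.008 195 [(10, np.float64(-1.0), 11), (0, np.float64(3.0), 11), ([0.5653, -0.11, 0.0526], np.float64(0.343), np.float64(0.0)), (-10, np.float64(7.6), 16)]
0.003 0.008 190 [(10, np.float64(1.7), 11), (0, np.float64(6.1), 11), ([0.5636, -0.1022, 0.0526], np.float64(0.333), np.float64(0.0)), (-10, np.float64(10.2), 16)]
0.003 0.008 180 [(10, np.float64(7.7), 11), (0, np.float64(11.5), 11), ([0.5622, -0.0862, 0.0526], np.float64(0.31), np.float64(0.0)), (-10, np.float64(10.2), 0)]
0.003 0.008 170 [(10, np.float64(12.6), 11), (0, np.float64(14.2), 0), ([0.5636, -0.0702, 0.0526], np.float64(0.285), np.float64(0.0)), (-10, np.float64(10.2), 0)]
0.003 0.008 160 [(10, np.float64(15.1), 0), (0, np.float64(13.4), 12), ([0.5677, -0.0547, 0.0526], np.float64(0.258), np.float64(0.0)), (-10, np.float64(9.6), 18)]
0.003 0.008 149 [(10, np.float64(13.1), 12), (0, np.float64(9.0), 12), ([0.5753, -0.0388, 0.0526], np.float64(0.24), np
[... 1790 characters left out ...]
.float64(0.0016)), (-10, np.float64(7.4), 0)]
0.005 0.01 140 [(10, np.float64(11.0), 12), (0, np.float64(7.1), 12), ([0.5836, -0.0271, 0.0497], np.float64(0.24), np.float64(0.0048)), (-10, np.float64(5.7), 18)]
0.005 0.01 135 [(10, np.float64(8.2), 12), (0, np.float64(5.5), 12), ([0.589, -0.0211, 0.0497], np.float64(0.24), np.float64(0.0064)), (-10, np.float64(4.2), 18)]
0.005 0.01 130 [(10, np.float64(5.2), 12), (0, np.float64(3.4), 12), ([0.5949, -0.0157, 0.0497], np.float64(0.24), np.float64(0.008)), (-10, np.float64(2.8), 18)]
0.005 0.01 125 [(10, np.float64(2.4), 12), (0, np.float64(1.4), 12), ([0.6013, -0.0108, 0.0497], np.float64(0.24), np.float64(0.0095)), (-10, np.float64(1.4), 18)]
```

move_arm --commands '[-0.5, -0.2, 0, 0, 0, 0, -0.49, 0, 0, 0, -0.49, 0, 0, 0, -0.49, 0, 0, 0, -0.49, 0, 0.28, 0.31, 0, 0, 0.28, 0.31, 0, 0, 0.28, 0.31, 0, 0]'

```text
time: 20.02
eef_pos: [0.5659, -0.0308, 0.0612]
tcp_rot: [0.649, 0.29, -0.281, 0.645]
contact_force: [0.8, -0.2, 0.7]
opening: -0.004
```

```bash
sed -i 's/^print("t"/print("tip",(s["eef_pos"]+.014*M[:,0]).round(4));print("t"/' st.py; python3 st.py
```

```text
tip [ 0.5754 -0.0306  0.0509]
t 20.02 q [-0.334  0.085  2.344  1.552  0.237 -0.232] p [ 0.5659 -0.0308  0.0612] F [ 0.8 -0.2  0.7] 
 [[0.674, 0.739, 0.01], [0.015, -0.0, -1.0], [-0.738, 0.674, -0.011]] tilt 42.4 az 1.3
```

move_arm --commands '[0, 0, 0.16, 0, 0, 0, 0.16, 0, -0.05, -0.055, 0.16, 0, -0.05, -0.055, 0.16, 0, -0.05, -0.055, 0.16, 0, -0.05, -0.055, 0.16, 0, -0.03, -0.03, 0.155, 0, -0.03, -0.03, 0.155, 0, -0.03, -0.03, 0.155, 0, -0.03, -0.03, 0.155, 0]'

```text
time: 21.28
eef_pos: [0.5535, -0.0704, 0.0607]
tcp_rot: [0.649, 0.29, -0.281, 0.645]
contact_force: [-0.2, -0.1, 0.1]
opening: 0.005
```

```bash
python3 st.py; python3 -c "
from h import *
for n,c in(('top',(240,120,370,250)),):
    im=snap(n,f'pics/{n}4.png',c,4.6)
"
```

```text
tip [ 0.5629 -0.0701  0.0504]
t 21.27 q [-0.439  0.071  2.361  1.492  0.306 -0.252] p [ 0.5535 -0.0704  0.0607] F [-0.2 -0.1  0.1] 
 [[0.674, 0.739, 0.01], [0.015, -0.0, -1.0], [-0.739, 0.674, -0.011]] tilt 42.4 az 1.3
```

View pics/top4.png

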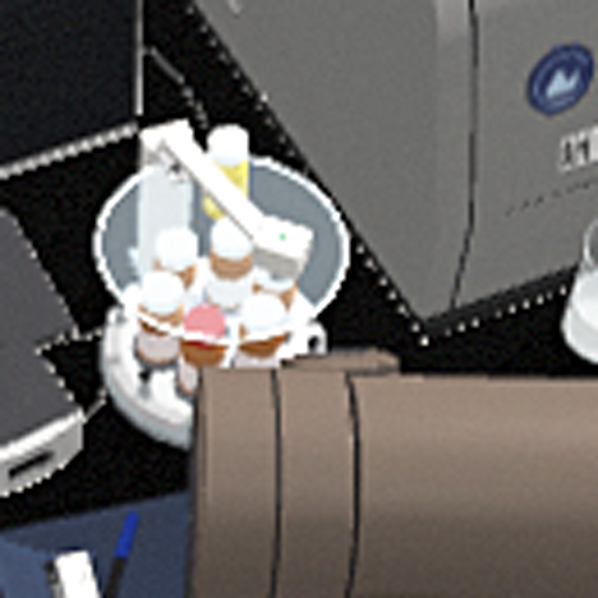

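move_arm --commands '[-0.01, -0.01, 0.16, 0, -0.01, -0.01, 0.16, 0, -0.01, -0.01, 0.16, 0, -0.01, -0.01, 0.16, 0, 0.01, 0.01, 0.16, 0, 0.01, 0.01, 0.16, 0, 0.01, 0.01, 0.16, 0, 0.01, 0.01, 0.14, 0, 0.01, 0.01, 0.1, 0, 0.01, 0.01, 0.05, 0, 0, 0, 0, 0]'

```text
time: 22.7
eef_pos: [0.5546, -0.1054, 0.0603]
tcp_rot: [0.649, 0.29, -0.281, 0.645]
contact_force: [-1.1, 0.9, 0.1]
opening: -0.001
```

```bash
cat > caps.py <<'E'
import sys
from h import *
C=np.array([.651,-.107])
im=snap("top","pics/top_%s.png"%sys.argv[1],(240,120,370,250),4.6)
hsv=cv2.cvtColor(im,cv2.COLOR_RGB2HSV).astype(int)
h,s,v=hsv[...,0],hsv[...,1],hsv[...,2]
m=(((h<6)|(h>170))&(s>60)&(v>140)).astype(np.uint8); m[:, :255]=0;m[:,320:]=0;m[:150]=0;m[205:]=0
n,l,st,ce=cv2.connectedComponentsWithStats(m)
for i in range(1,n):
    if st[i,4]>8:
        # cap top z~.125 (jar underside ~.03) 
        p=onz("top",ce[i],.128)[:2]-C; print(st[i],ce[i].round(1),"ang",np.degrees(np.arctan2(p[1],p[0]))%360,"r",np.hypot(*p))
E
python3 st.py; python3 caps.py 5
```

```text
tip [ 0.564  -0.1052  0.0499]
t 22.7 q [-0.517  0.091  2.34   1.445  0.356 -0.266] p [ 0.5546 -0.1054  0.0603] F [-1.1  0.9  0.1] 
 [[0.674, 0.739, 0.01], [0.015, -0.0, -1.0], [-0.739, 0.674, -0.011]] tilt 42.4 az 1.3
[285 187   9   6  31] [288.7 188.9] ang 159.86474401606353 r 0.052521560154527
```

View pics/top_5.png

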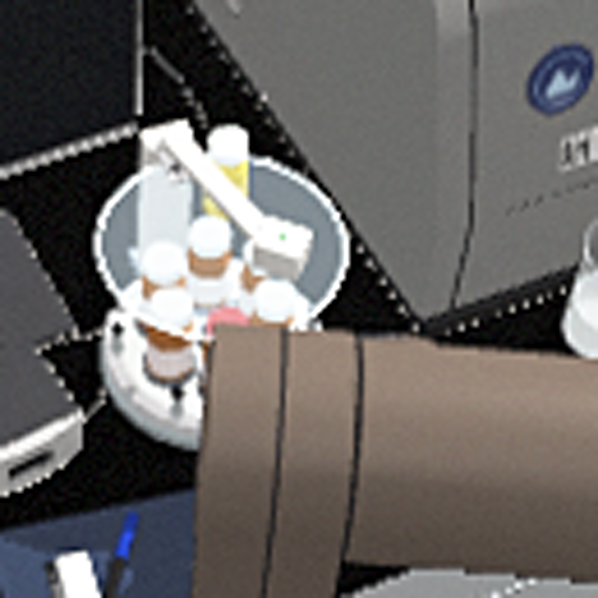

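```bash
python3 - <<'E'
from h import *
C=np.array([.651,-.107])
for u,v in((177,397),(117,328)):
    p=onz("top",(240+u/4.6-.4,120+v/4.6-.4),.061)[:2]-C;print(np.degrees(np.arctan2(p[1],p[0])),np.hypot(*p))
E
```

```text
132.68083942135567 0.0965046165941134
71.68976450726895 0.09234011081523034
```

move_arm --commands '[-0.5, 0, -0.06, 0, -0.6, 0, 0, 0, -0.6, 0, 0, 0, 0, 0, 0.3, 0, 0, 0, 0.3, 0, 0, 0, 0.3, 0]'

```text
time: 23.5
eef_pos: [0.5262, -0.1276, 0.091]
tcp_rot: [0.649, 0.291, -0.281, 0.644]
contact_force: [-0.1, 0.8, -0.2]
opening: -0.002
```

move_arm --commands '[0, 0, 0, 0, 0, 0, 0, 0, 0, 0, 0, 0]' --jaw 24

```text
time: 23.88
eef_pos: [0.526, -0.1267, 0.0912]
tcp_rot: [0.649, 0.291, -0.281, 0.645]
contact_force: [-0.0, 0.6, -0.5]
opening: 0.285
```

```bash
python3 st.py; python3 -c "
from h import *
for n,c in(('side',(200,140,330,270)),('top',(240,120,370,250))):
    im=snap(n,f'pics/{n}6.png',c,4.6)
"
```

```text
tip [ 0.5354 -0.1265  0.0808]
t 23.88 q [-0.603 -0.034  2.387  1.23   0.432 -0.101] p [ 0.526  -0.1267  0.0912] F [-0.   0.6 -0.5] 
 [[0.673, 0.739, 0.011], [0.016, -0.0, -1.0], [-0.739, 0.674, -0.012]] tilt 42.3 az 1.3
```

View pics/side6.png

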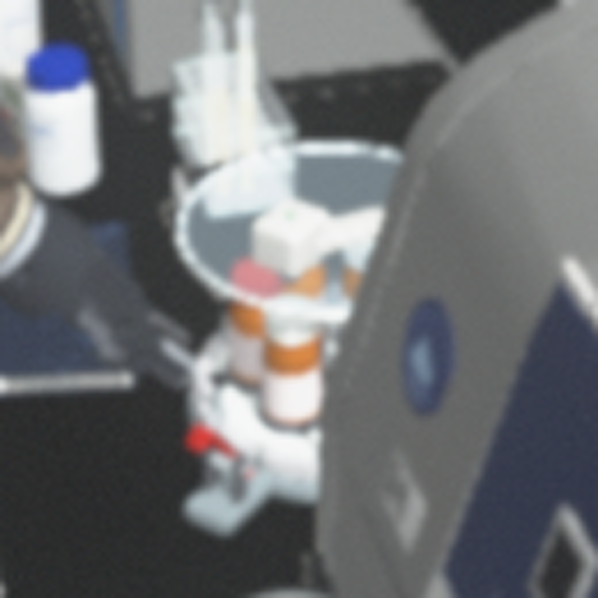

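View pics/top6.png

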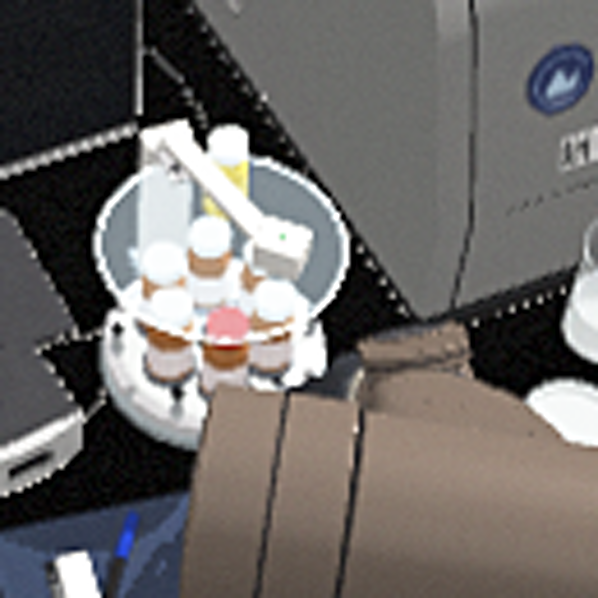

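move_arm --commands '[0.6, 0, 0.01, 0, 0.6, 0, 0.01, 0, 0.55, 0, 0.01, 0, 0, 0, 0.1, 0, 0, 0, 0.12, 0, 0.03, 0.03, 0.15, 0, 0.03, 0.03, 0.15, 0, 0.03, 0.04, 0.15, 0, 0.04, 0.04, 0.15, 0, 0.04, 0.04, 0.15, 0, 0.04, 0.04, 0.15, 0, 0, 0, 0, 0]'

```text
time: 25.48
eef_pos: [0.563, -0.1531, 0.0582]
tcp_rot: [0.65, 0.292, -0.279, 0.644]
contact_force: [-6.0, 7.1, 6.8]
opening: 0.276
```

```bash
python3 st.py; python3 caps.py 7
```

```text
tip [ 0.5724 -0.1528  0.0479]
t 25.48 q [-0.607  0.144  2.285  1.391  0.42  -0.282] p [ 0.563  -0.1531  0.0582] F [-6.   7.1  6.8] 
 [[0.674, 0.739, 0.014], [0.02, 0.001, -1.0], [-0.739, 0.674, -0.015]] tilt 42.4 az 1.7
```

View pics/top_7.png

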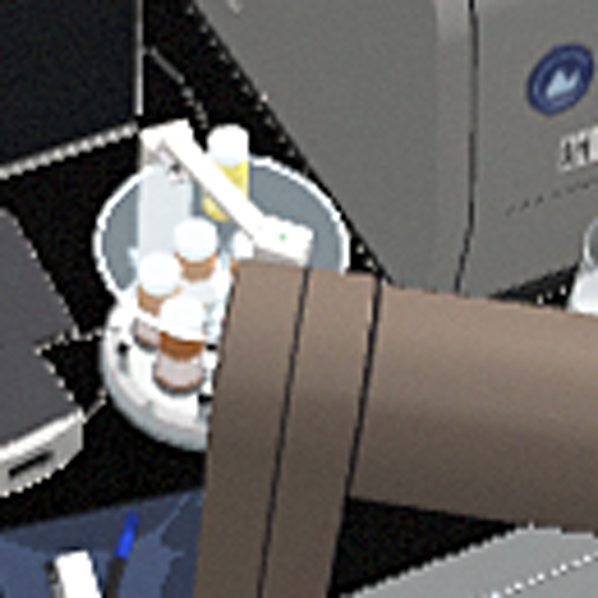

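```bash
python3 - <<'E'
from h import *
C=np.array([.651,-.107])
for u,v in((123,350),(207,402)):
    p=onz("top",(240+u/4.6-.4,120+v/4.6-.4),.061)[:2]-C;print(np.degrees(np.arctan2(p[1],p[0])),np.hypot(*p))
E
```

```text
88.08025755584173 0.09329693343779784
149.05687798590878 0.09478226668613662
```

move_arm --commands '[0, 0, -0.15, 0, -0.6, 0, 0, 0, -0.6, 0, 0, 0, -0.6, 0, 0, 0]'

```text
time: 26.02
eef_pos: [0.5329, -0.1522, 0.0922]
tcp_rot: [0.649, 0.29, -0.281, 0.645]
contact_force: [-0.1, 0.4, -0.4]
opening: 0.283
```

```bash
python3 st.py; python3 -c "
from h import *
for n,c in(('side',(200,140,330,270)),('top',(240,120,370,250))):
    im=snap(n,f'pics/{n}8.png',c,4.6)
"
```

```text
tip [ 0.5424 -0.152   0.0819]
t 26.02 q [-0.645  0.     2.35   1.219  0.46  -0.122] p [ 0.5329 -0.1522  0.0922] F [-0.1  0.4 -0.4] 
 [[0.674, 0.739, 0.01], [0.015, -0.0, -1.0], [-0.739, 0.674, -0.011]] tilt 42.4 az 1.3
```

View pics/side8.png

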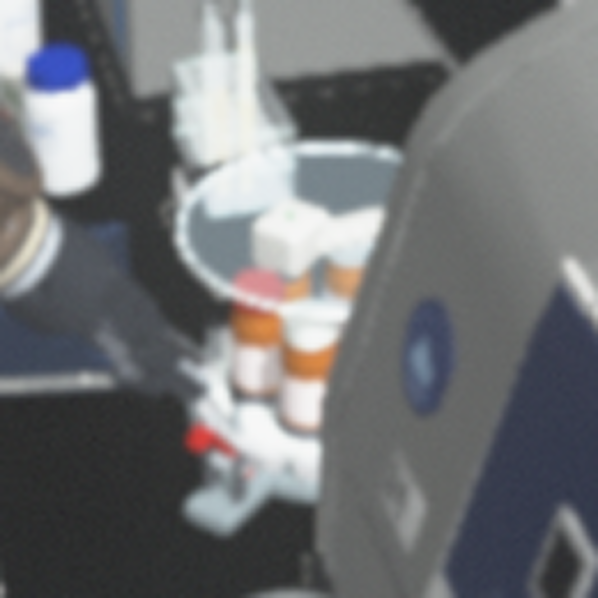

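View pics/top8.png

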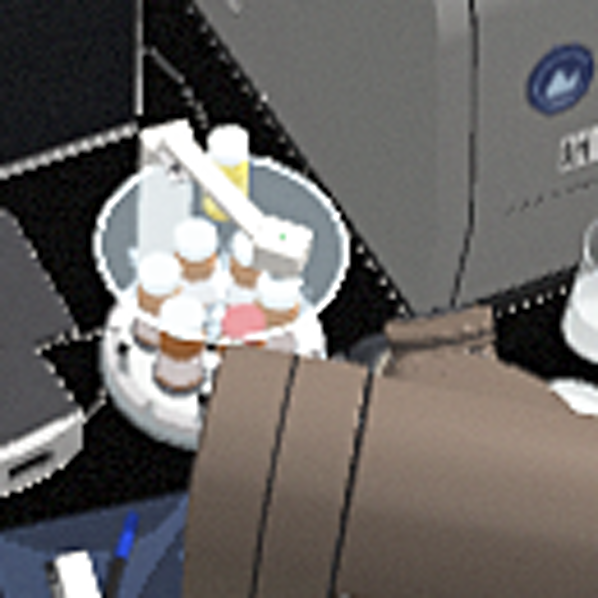

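move_arm --commands '[0, 0, -0.99, 0, 0, 0, -0.99, 0, 0, 0, -0.99, 0, 0, 0, -0.99, 0, 0, 0, -0.99, 0, 0.6, 0.04, 0, 0, 0.6, 0.04, 0, 0, 0.6, 0.03, 0, 0]' --jaw 0

```text
time: 27.12
eef_pos: [0.5645, -0.0282, 0.0612]
tcp_rot: [0.649, 0.291, -0.28, 0.644]
contact_force: [-0.5, 0.6, -0.5]
opening: 0.002
```

```bash
python3 st.py
```

```text
tip [ 0.5739 -0.028   0.0509]
t 27.12 q [-0.33   0.081  2.348  1.551  0.237 -0.228] p [ 0.5645 -0.0282  0.0612] F [-0.5  0.6 -0.5] 
 [[0.674, 0.739, 0.012], [0.017, 0.0, -1.0], [-0.739, 0.674, -0.013]] tilt 42.4 az 1.5
```

```bash
python3 - <<'E'
from h import *
C=np.array([.651,-.107])
t=lambda u,v:(250+u/6-.4,135+v/6-.4)
s=lambda u,v:(220+u/5.4-.4,160+v/5.4-.4)
def show(n,p):
    d=p[:2]-C;print(n,p.round(4),"ang",round(np.degrees(np.arctan2(d[1],d[0]))%360,1),"r",round(np.hypot(*d),4))
for z in(.195,.203):show("head top z%.3f"%z,onz("top",t(310,215),z))
for z in(.195,.203):show("head side",onz("side",s(240,150),z))
for z in(.19,.203):show("column",onz("top",t(157,85),z))
for z in(.08,.085):show("pawl tip top",onz("top",t(440,383),z))
for z in(.08,.085):show("pawl tip side",onz("side",s(128,405),z))
show("bracket side end",onz("side",s(132,500),.012))
im=np.load("pics/top0.npy");hsv=cv2.cvtColor(im,cv2.COLOR_RGB2HSV).astype(int)
for n in("top","side"):
    im=np.load(f"pics/{n}0.npy");hsv=cv2.cvtColor(im,cv2.COLOR_RGB2HSV).astype(int)
    m=(((hsv[...,0]<8)|(hsv[...,0]>172))&(hsv[...,1]>150)&(hsv[...,2]>110)).astype(np.uint8)
    k,l,st,ce=cv2.connectedComponentsWithStats(m)
    for i in range(1,k):
        if st[i,4]>6 and 230<ce[i][0]<345 and 150<ce[i][1]<260: print(n,st[i],ce[i])
E
```

```text
head top z0.195 [ 0.6193 -0.149   0.195 ] ang 232.9 r 0.0526
head top z0.203 [ 0.6132 -0.1451  0.203 ] ang 225.2 r 0.0537
head side [ 0.6131 -0.1348  0.195 ] ang 216.2 r 0.047
head side [ 0.6099 -0.1468  0.203 ] ang 224.1 r 0.0572
column [ 0.7747 -0.1099  0.19  ] ang 358.6 r 0.1237
column [ 0.7631 -0.104   0.203 ] ang 1.5 r 0.1121
pawl tip top [ 0.5334 -0.2151  0.08  ] ang 222.6 r 0.1598
pawl tip top [ 0.5302 -0.2126  0.085 ] ang 221.2 r 0.1605
pawl tip side [ 0.5257 -0.211   0.08  ] ang 219.7 r 0.1628
pawl tip side [ 0.5244 -0.217   0.085 ] ang 221.0 r 0.1677
bracket side end [ 0.5254 -0.2161  0.012 ] ang 221.0 r 0.1664
top [315 197  11   6  28] [320.60714286 199.35714286]
side [241 234   5   4  16] [242.8125 235.3125]
```

move_arm --commands '[0, 0, 0.2, 0, 0, 0, 0.2, 0, -0.04, -0.045, 0.16, 0, -0.05, -0.05, 0.16, 0, -0.05, -0.05, 0.16, 0, -0.05, -0.05, 0.16, 0, -0.03, -0.03, 0.155, 0, -0.03, -0.03, 0.155, 0, -0.03, -0.03, 0.155, 0, -0.02, -0.02, 0.155, 0, -0.01, -0.01, 0.16, 0, -0.01, -0.01, 0.16, 0, -0.01, -0.01, 0.16, 0, -0.01, -0.01, 0.16, 0, 0.01, 0.01, 0.12, 0, 0.01, 0.01, 0.08, 0, 0, 0, 0.05, 0]'

```text
time: 29.25
eef_pos: [0.5533, -0.0923, 0.0615]
tcp_rot: [0.649, 0.291, -0.28, 0.644]
contact_force: [-0.1, 0.4, 0.4]
opening: 0.001
```

```bash
python3 st.py;  python3 -c "
from h import *
for n,c in(('side',(200,140,330,270)),('top',(240,120,370,250))):
    im=snap(n,f'pics/{n}9.png',c,4.6)
"
```

```text
tip [ 0.5627 -0.0921  0.0512]
t 29.25 q [-0.491  0.079  2.35   1.454  0.342 -0.253] p [ 0.5533 -0.0923  0.0615] F [-0.1  0.4  0.4] 
 [[0.674, 0.739, 0.012], [0.017, -0.0, -1.0], [-0.738, 0.674, -0.013]] tilt 42.4 az 1.5
```

View pics/side9.png

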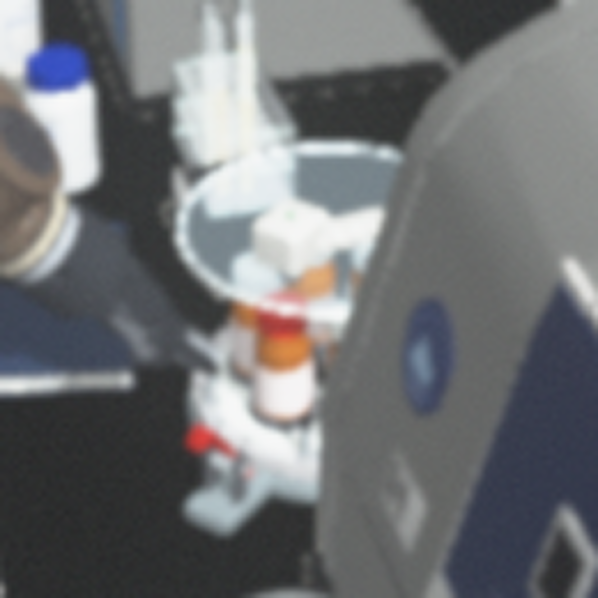

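View pics/top9.png

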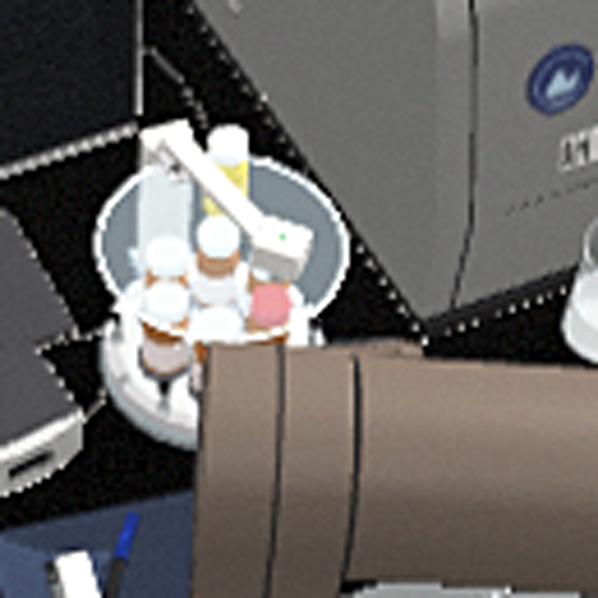

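move_arm --commands '[0.01, 0.01, 0.1, 0, 0.01, 0.01, 0.1, 0, 0.01, 0.01, 0.1, 0, 0, 0, 0.08, 0, 0, 0, 0.04, 0, 0, 0, 0, 0]'

```text
time: 30.1
eef_pos: [0.5545, -0.1028, 0.0614]
tcp_rot: [0.649, 0.291, -0.28, 0.644]
contact_force: [-0.4, 0.0, -0.3]
opening: -0.002
```

```bash
python3 st.py; python3 caps.py 10; python3 - <<'E'
from h import *
C=np.array([.651,-.107])
im=snap("side","pics/side10.png",(200,140,330,270),4.6)
E
```

```text
tip [ 0.5639 -0.1026  0.0511]
t 30.1 q [-0.512  0.087  2.342  1.441  0.356 -0.258] p [ 0.5545 -0.1028  0.0614] F [-0.4  0.  -0.3] 
 [[0.674, 0.739, 0.011], [0.017, -0.0, -1.0], [-0.738, 0.674, -0.013]] tilt 42.4 az 1.5
[295 181   9   9  67] [299.  184.9] ang 212.14359560714672 r 0.05570788390158129
```

View pics/top_10.png

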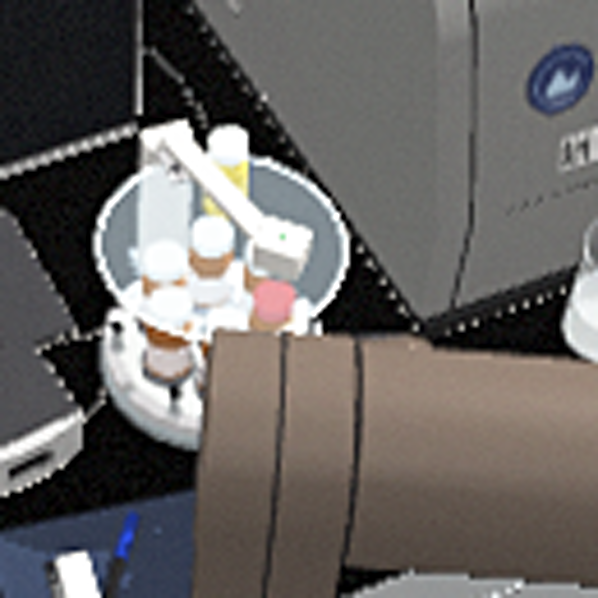

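View pics/side10.png

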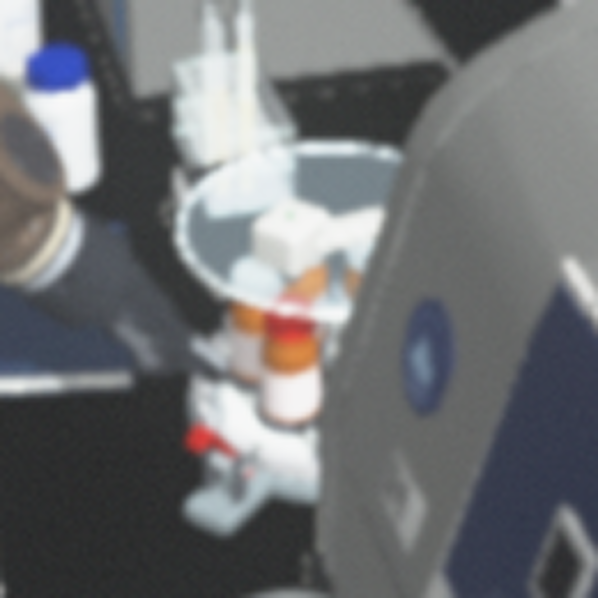

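```bash
python3 - <<'E'
from plan import *
from h import tri
print(tri(("top",(320.6,199.36)),("side",(242.8,235.3))))
q=np.array([-.512,.087,2.342,1.441,.356]);dr=np.array([.674,.017,-.738]);dr/=np.linalg.norm(dr)
for tip in([.564,-.105,.051],[.5236,-.105,.0954],[.51,-.105,.121],[.50,-.105,.121],[.51,-.18,.121],[.502,-.2484,.121],[.502,-.2484,.065],[.54,-.22,.07]):
    q,e=ik(tip,dr,np.clip(q,lo+.01,hi-.01));print(tip,q.round(3),"err",round(e,5))
E
```

```text
(array([ 0.52934037, -0.20563927,  0.07632675]), np.float64(0.010342299022637941))
[0.564, -0.105, 0.051] [-0.517  0.089  2.34   1.439  0.359] err 0.0
[0.5236, -0.105, 0.0954] [-0.573 -0.116  2.425  1.15   0.429] err 0.0
[0.51, -0.105, 0.121] [-0.594 -0.214  2.447  1.012  0.48 ] err 0.0
[0.5, -0.105, 0.121] [-0.611 -0.243  2.469  1.005  0.495] err 0.0
[0.51, -0.18, 0.121] [-0.757 -0.132  2.379  1.044  0.582] err 0.0
[0.502, -0.2484, 0.121] [-0.891 -0.055  2.309  1.042  0.669] err 0.0
[0.502, -0.2484, 0.065] [-0.891  0.071  2.321  1.209  0.609] err 0.0
[0.54, -0.22, 0.07] [-0.777  0.093  2.284  1.228  0.541] err 0.0
```

move_arm --commands '[0, 0, 0.06, 0, 0, 0, 0.05, 0, 0, 0, 0, 0, 0, 0, -0.1, 0, -0.7, 0, 0, 0, -0.7, 0, 0, 0, -0.7, 0, 0, 0, -0.3, 0, 0, 0]'

```text
time: 31.2
eef_pos: [0.5138, -0.1039, 0.1063]
tcp_rot: [0.649, 0.291, -0.28, 0.645]
contact_force: [-0.2, -0.7, -1.2]
opening: -0.002
```

```bash
python3 st.py; python3 caps.py 11;python3 - <<'E'
from h import *
im=snap("side","pics/side11.png",(200,140,330,270),4.6)
E
```

```text
tip [ 0.5232 -0.1037  0.096 ]
t 31.2 q [-0.57  -0.12   2.428  1.148  0.428  0.014] p [ 0.5138 -0.1039  0.1063] F [-0.2 -0.7 -1.2] 
 [[0.675, 0.738, 0.012], [0.017, 0.0, -1.0], [-0.738, 0.675, -0.012]] tilt 42.4 az 1.4
[295 181   9   9  66] [299.1 184.8] ang 213.04185488536402 r 0.055841844841936474
```

View pics/top_11.png

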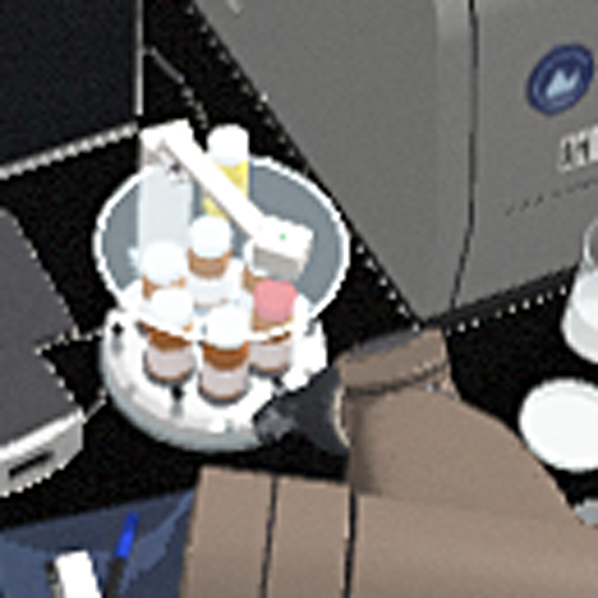

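View pics/side11.png

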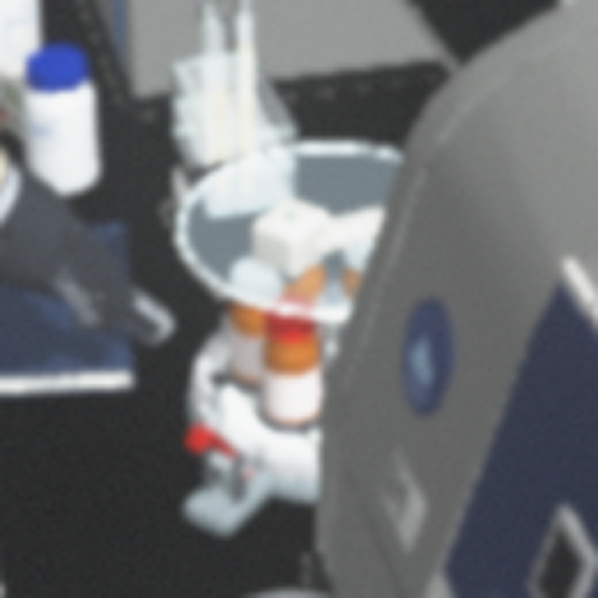

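move_arm --commands '[-0.65, 0.02, 0, 0, -0.65, 0.02, 0, 0, 0, 0, 0.96, 0, 0, 0, 0.96, 0, 0, 0, 0.96, 0, 0, 0, 0.96, 0, 0, 0, 0.96, 0, 0, 0, 0.98, 0, 0.55, -0.5, 0, 0, 0.55, -0.5, 0, 0, 0.5, -0.5, 0, 0]'

```text
time: 32.67
eef_pos: [0.4938, -0.2483, 0.0724]
tcp_rot: [0.65, 0.291, -0.28, 0.644]
contact_force: [-0.2, -0.5, 0.7]
opening: 0.002
```

```bash
python3 st.py; python3 - <<'E'
from h import *
im=snap("side","pics/side12.png",(200,160,310,270),5.4)
im=snap("top","pics/top12.png",(260,150,360,230),6)
E
```

```text
tip [ 0.5033 -0.248   0.062 ]
t 32.67 q [-0.888  0.08   2.319  1.218  0.605 -0.323] p [ 0.4938 -0.2483  0.0724] F [-0.2 -0.5  0.7] 
 [[0.674, 0.739, 0.012], [0.018, -0.001, -1.0], [-0.739, 0.674, -0.014]] tilt 42.4 az 1.5
```

View pics/side12.png

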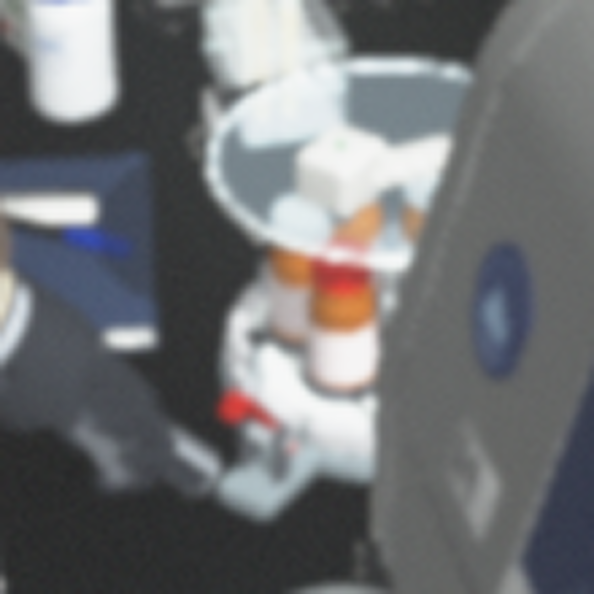

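View pics/top12.png

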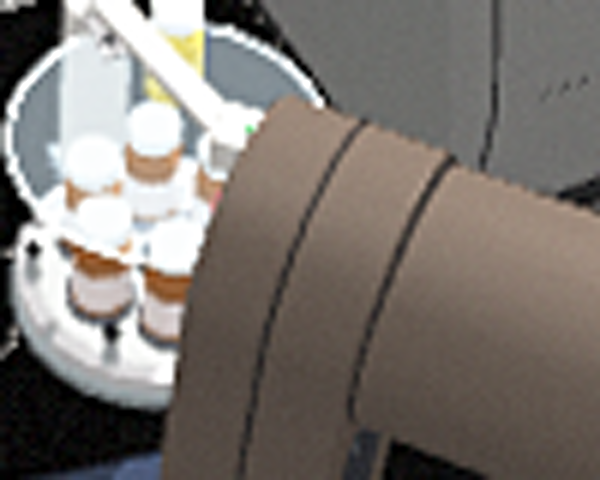

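move_arm --commands '[-0.09, 0.08, 0, 0, -0.09, 0.08, 0, 0, 0.12, 0.13, -0.16, 0, 0.12, 0.13, -0.16, 0, 0.12, 0.13, -0.16, 0, 0.12, 0.13, -0.16, 0, 0.12, 0.13, -0.16, 0]'

```text
time: 33.65
eef_pos: [0.5159, -0.2278, 0.0797]
tcp_rot: [0.649, 0.291, -0.28, 0.644]
contact_force: [-0.3, -0.8, 0.1]
opening: 0.001
```

```bash
python3 st.py; python3 - <<'E'
from h import *
im=snap("side","pics/side13.png",(200,160,310,270),5.4)
E
```

```text
tip [ 0.5253 -0.2275  0.0694]
t 33.65 q [-0.815  0.076  2.304  1.219  0.565 -0.261] p [ 0.5159 -0.2278  0.0797] F [-0.3 -0.8  0.1] 
 [[0.674, 0.739, 0.012], [0.017, -0.0, -1.0], [-0.739, 0.674, -0.013]] tilt 42.4 az 1.5
```

View pics/side13.png

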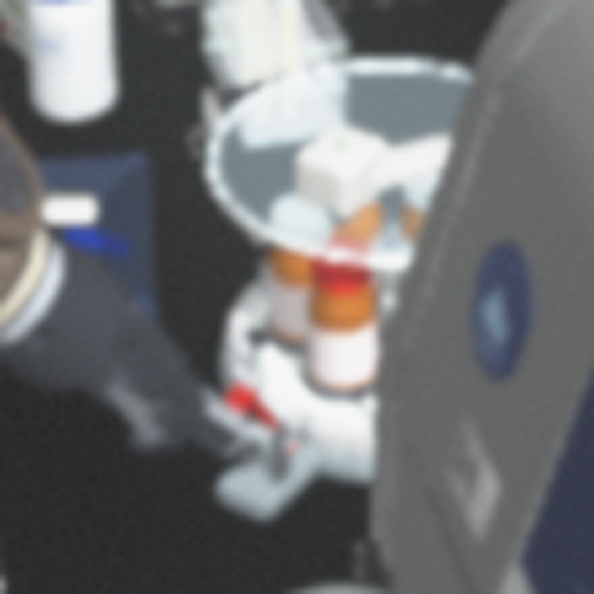

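move_arm --commands '[0.1, 0.15, -0.16, 0, 0.1, 0.15, -0.16, 0, 0.1, 0.15, -0.16, 0, 0.1, 0.15, -0.16, 0, 0.1, 0.14, -0.14, 0]'

```text
time: 34.33
eef_pos: [0.5377, -0.2081, 0.0834]
tcp_rot: [0.649, 0.291, -0.28, 0.644]
contact_force: [-0.2, 1.0, -0.8]
opening: -0.002
```

```bash
python3 st.py; python3 - <<'E'
from h import *
im=snap("side","pics/side14.png",(200,160,310,270),5.4)
E
```

```text
tip [ 0.5472 -0.2078  0.073 ]
t 34.33 q [-0.745  0.086  2.284  1.226  0.522 -0.21 ] p [ 0.5377 -0.2081  0.0834] F [-0.2  1.  -0.8] 
 [[0.674, 0.739, 0.012], [0.018, -0.0, -1.0], [-0.738, 0.674, -0.013]] tilt 42.4 az 1.5
```

View pics/side14.png

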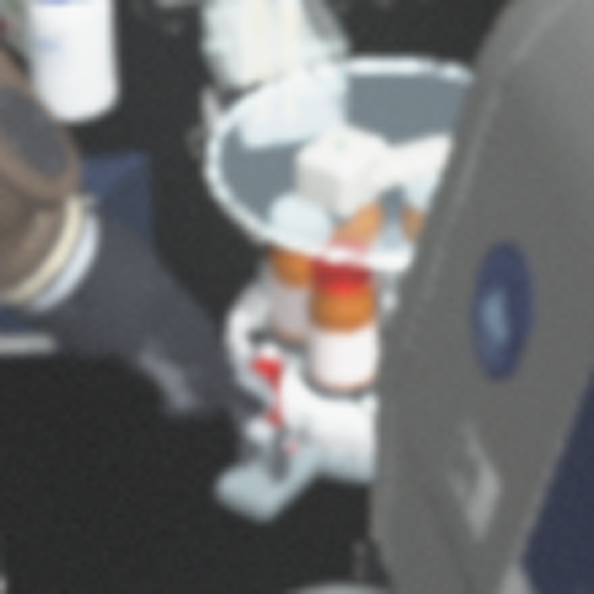

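move_arm --commands '[0.08, 0.17, -0.16, 0, 0.08, 0.17, -0.16, 0, 0, 0, 0, 0]'

```text
time: 34.75
eef_pos: [0.5467, -0.2, 0.0864]
tcp_rot: [0.649, 0.291, -0.28, 0.645]
contact_force: [0.0, -0.7, -1.0]
opening: 0.001
```

```bash
python3 st.py; python3 - <<'E'
from h import *
im=snap("side","pics/side15.png",(200,160,310,270),5.4)
E
```

```text
tip [ 0.5561 -0.1998  0.076 ]
t 34.75 q [-0.717  0.088  2.274  1.222  0.507 -0.183] p [ 0.5467 -0.2     0.0864] F [ 0.  -0.7 -1. ] 
 [[0.674, 0.738, 0.012], [0.018, 0.001, -1.0], [-0.738, 0.674, -0.013]] tilt 42.4 az 1.5
```

View pics/side15.png

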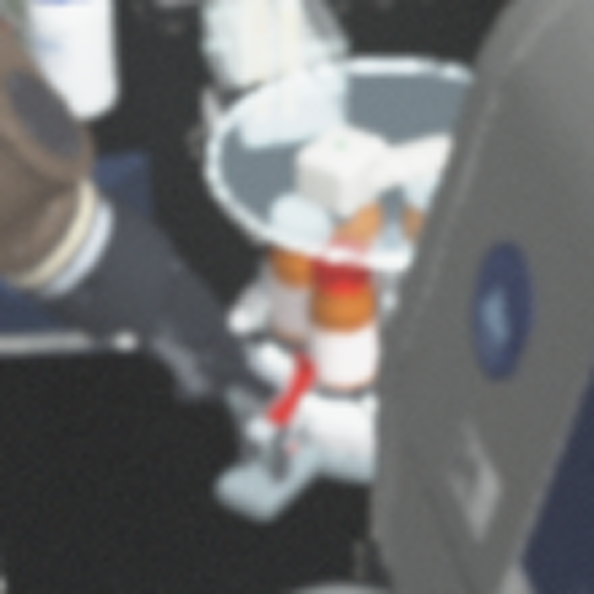

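move_arm --commands '[-0.6, -0.2, 0.1, 0, -0.6, 0, 0, 0, -0.6, 0, 0, 0, -0.6, 0, 0, 0]'

```text
time: 35.3
eef_pos: [0.5017, -0.2039, 0.1273]
tcp_rot: [0.649, 0.291, -0.28, 0.644]
contact_force: [0.2, -0.0, 0.2]
opening: -0.001
```

```bash
python3 st.py; python3 - <<'E'
from h import *
im=snap("side","pics/side16.png",(200,160,310,270),5.4)
im=snap("top","pics/top16.png",(240,140,340,230),6)
E
```

```text
tip [ 0.5111 -0.2037  0.1169]
t 35.3 q [-0.799 -0.09   2.351  1.059  0.604 -0.056] p [ 0.5017 -0.2039  0.1273] F [ 0.2 -0.   0.2] 
 [[0.674, 0.739, 0.011], [0.017, -0.0, -1.0], [-0.739, 0.674, -0.013]] tilt 42.4 az 1.5
```

View pics/side16.png

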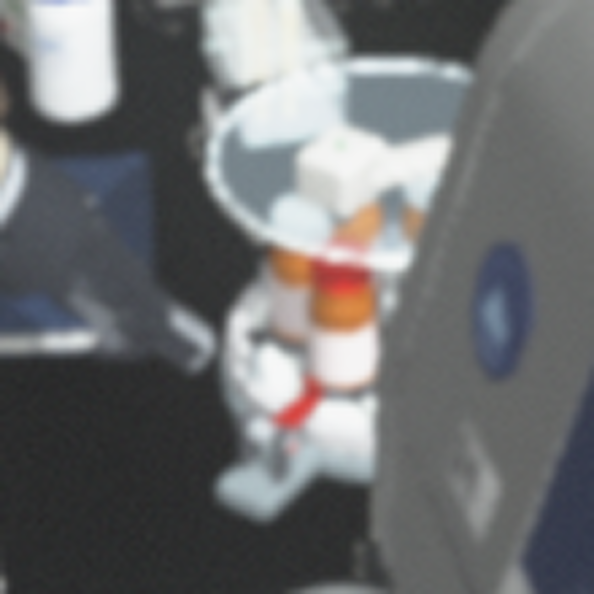

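View pics/top16.png

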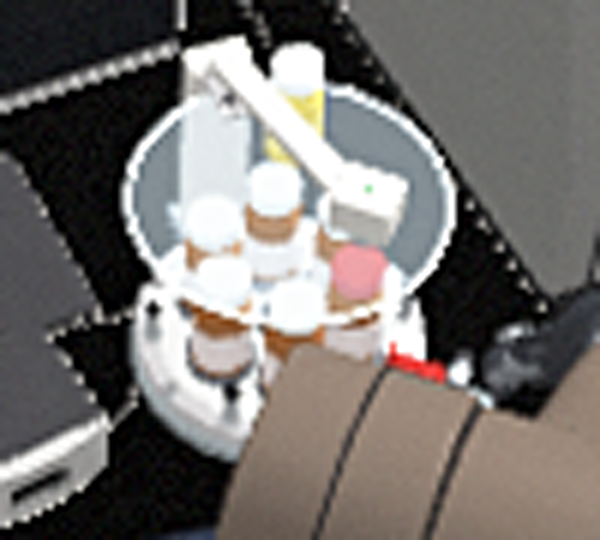

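```bash
cat > pw.py <<'E'
from h import *
C=np.array([.651,-.107])
def pt(r,z,a): return [C[0]+r*np.cos(a),C[1]+r*np.sin(a),z]
for deg in(222,):
  a=np.radians(deg)
  for th in(0,.1,.24,.4):
    h=pt(.135,.046,a);t=pt(.135-.05*np.cos(th),.042+.05*np.sin(th)+.004,a)
    for n,o,k in(("side",(200,160),5.4),("top",(240,140),6)):
        ph,q=proj(n,h),proj(n,t);print(deg,th,n,"hinge",((ph-o)*k).round(0),"tip",((q-o)*k).round(0),"vec",((q-ph)*k).round(0))
E
python3 pw.py
```

```text
222 0 side hinge [271. 427.] tip [318. 383.] vec [ 47. -44.]
222 0 top hinge [457. 371.] tip [390. 347.] vec [-67. -23.]
222 0.1 side hinge [271. 427.] tip [317. 377.] vec [ 46. -50.]
222 0.1 top hinge [457. 371.] tip [391. 343.] vec [-66. -27.]
222 0.24 side hinge [271. 427.] tip [316. 369.] vec [ 45. -58.]
222 0.24 top hinge [457. 371.] tip [393. 338.] vec [-64. -33.]
222 0.4 side hinge [271. 427.] tip [314. 361.] vec [ 43. -66.]
222 0.4 top hinge [457. 371.] tip [398. 332.] vec [-59. -38.]
```

move_arm --commands '[-0.9, 0.4, 0, 0, -0.9, 0.8, 0, 0, -0.9, 0.8, 0, 0, -0.9, 0.8, 0, 0, -0.9, 0.8, 0, 0, -0.9, 0.8, 0, 0]'

```text
time: 36.15
eef_pos: [0.4925, -0.2061, 0.3014]
tcp_rot: [0.65, 0.291, -0.28, 0.644]
contact_force: [0.8, 0.3, -0.8]
opening: 0.001
```

```bash
python3 st.py; python3 - <<'E'
from h import *
im=snap("side","pics/side17.png",(230,200,290,260),9)
im2=snap("top","pics/top17.png",(240,140,340,230),6)
for n,im in(("side",im),("top",im2)):
    hsv=cv2.cvtColor(im,cv2.COLOR_RGB2HSV).astype(int)
    m=(((hsv[...,0]<8)|(hsv[...,0]>172))&(hsv[...,1]>120)&(hsv[...,2]>110))
    m[:, :235]=0;m[:,345:]=0;m[:195]=0;m[265:]=0
    y,x=np.nonzero(m); print(n,len(x),sorted(zip(x.tolist(),y.tolist())))
E
```

```text
tip [ 0.502  -0.2059  0.291 ]
t 36.15 q [-0.821 -0.378  2.226  0.71   0.887  0.397] p [ 0.4925 -0.2061  0.3014] F [ 0.8  0.3 -0.8] 
 [[0.674, 0.739, 0.012], [0.018, -0.0, -1.0], [-0.739, 0.674, -0.014]] tilt 42.4 az 1.5
side 75 [(252, 237), (253, 236), (253, 237), (253, 238), (254, 235), (254, 236), (254, 237), (254, 238), (255, 234), (255, 235), (255, 236), (255, 237), (256, 233), (256, 234), (256, 235), (256, 236), (257, 231), (257, 232), (257, 233), (257, 234), (257, 235), (258, 208), (258, 209), (258, 210), (258, 211), (258, 212), (258, 231), (258, 232), (258, 233), (259, 209), (259, 210), (259, 211), (259, 212), (259, 213), (260, 209), (260, 210), (260, 211), (260, 212), (260, 213), (261, 209), (261, 210), (261, 211), (261, 212), (261, 213), (261, 214), (262, 209), (262, 210), (262, 211), (262, 212), (262, 213), (262, 214), (263, 209), (263, 210), (263, 211), (263, 212), (263, 213), (263, 214), (264, 210), (264, 211), (264, 212), (264, 213), (264, 214), (265, 210), (265, 211), (265, 212), (265, 213), (265, 214), (266, 210), (266, 211), (266, 212), (266, 213), (267, 210), (267, 211), (267, 212), (267, 213)]
top 30 [(304, 200), (305, 197), (305, 198), (305, 199), (305, 200), (306, 199), (306, 200), (307, 199), (307, 200), (307, 201), (308, 200), (308, 201), (309, 200), (309, 201), (309, 205), (310, 200), (310, 201), (310, 202), (310, 205), (311, 200), (311, 201), (311, 202), (311, 205), (312, 200), (312, 201), (312, 202), (312, 206), (313, 201), (313, 202), (313, 203)]
```

View pics/side17.png

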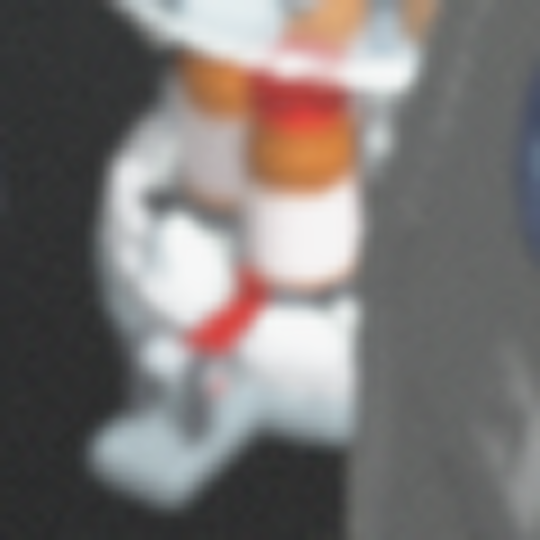

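View pics/top17.png

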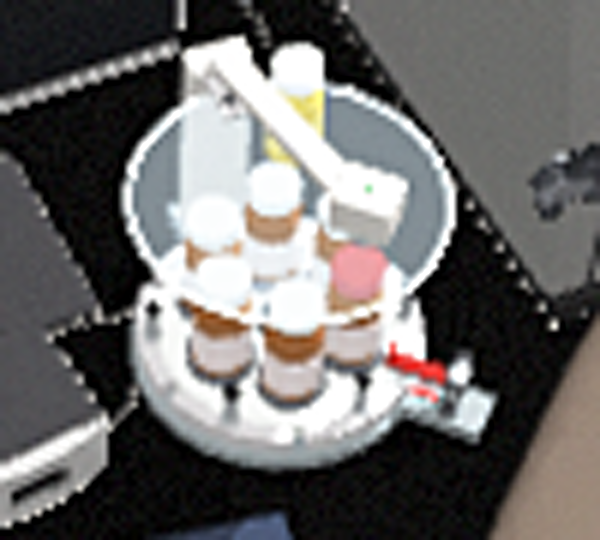

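move_arm --commands '[0, 0, -0.88, 0, 0, 0, -0.88, 0, 0, 0, -0.88, 0, 0, 0, -0.88, 0, 0, 0, -0.85, 0, 0.9, -0.66, 0, 0, 0.9, -0.66, 0, 0, 0.9, -0.66, 0, 0, 0.9, -0.66, 0, 0, 0.9, -0.66, 0, 0, 0.9, -0.66, 0, 0, 0.9, -0.68, 0, 0]'

```text
time: 37.75
eef_pos: [0.5107, -0.0937, 0.1052]
tcp_rot: [0.649, 0.292, -0.281, 0.644]
contact_force: [1.2, 0.8, 0.6]
opening: -0.002
```

```bash
python3 st.py
```

```text
tip [ 0.5201 -0.0935  0.0948]
t 37.75 q [-0.55  -0.132  2.44   1.138  0.415  0.039] p [ 0.5107 -0.0937  0.1052] F [1.2 0.8 0.6] 
 [[0.672, 0.74, 0.011], [0.018, -0.001, -1.0], [-0.74, 0.672, -0.013]] tilt 42.2 az 1.5
```

move_arm --commands '[0.62, 0.03, 0, 0, 0.62, 0.03, 0, 0, 0.62, 0.03, 0, 0, 0.62, 0.03, 0, 0, 0, 0, 0.15, 0, 0, 0, 0.15, 0, 0, 0, 0.1, 0, 0, 0, 0.05, 0, 0, 0, 0.04, 0]'

```text
time: 38.88
eef_pos: [0.5558, -0.1057, 0.0643]
tcp_rot: [0.649, 0.291, -0.28, 0.645]
contact_force: [-0.2, 0.0, 0.1]
opening: 0.003
```

```bash
python3 st.py
```

```text
tip [ 0.5653 -0.1054  0.0539]
t 38.88 q [-0.517  0.084  2.337  1.421  0.36  -0.239] p [ 0.5558 -0.1057  0.0643] F [-0.2  0.   0.1] 
 [[0.674, 0.738, 0.011], [0.017, -0.0, -1.0], [-0.738, 0.675, -0.013]] tilt 42.4 az 1.4
```

Now nudge in 1 mm steps, watching the force.

move_arm --commands '[0, 0, 0.04, 0, 0, 0, 0.04, 0]'

```text
time: 39.12
eef_pos: [0.5559, -0.1066, 0.064]
tcp_rot: [0.65, 0.292, -0.279, 0.644]
contact_force: [-0.1, 5.0, 1.5]
opening: -0.003
```

move_arm --commands '[0, 0, 0.04, 0, 0, 0, 0.02, 0]'

```text
time: 39.38
eef_pos: [0.5559, -0.1069, 0.0639]
tcp_rot: [0.65, 0.293, -0.278, 0.644]
contact_force: [0.1, 6.8, 3.0]
opening: 0.002
```

move_arm --commands '[0, 0, -0.12, 0, 0, 0, -0.15, 0, -0.6, 0, 0, 0, -0.6, 0, 0, 0, -0.6, 0, 0, 0, -0.8, 0.6, 0, 0, -0.9, 0.7, 0, 0, -0.9, 0.7, 0, 0, -0.9, 0.7, 0, 0, -0.9, 0.7, -0.5, 0, -0.9, 0.7, -0.5, 0, -0.9, 0.7, -0.5, 0, 0, 0, 0, 0]'

```text
time: 41.0
eef_pos: [0.5101, -0.0683, 0.2964]
tcp_rot: [0.649, 0.289, -0.278, 0.646]
contact_force: [0.7, 0.6, -0.9]
opening: -0.001
```

```bash
python3 st.py; python3 - <<'E'
from h import *
im=snap("side","pics/side18.png",(230,160,310,260),5.9)
im2=snap("top","pics/top18.png",(240,140,340,230),6)
for n,im in(("side",im),("top",im2)):
    hsv=cv2.cvtColor(im,cv2.COLOR_RGB2HSV).astype(int)
    m=(((hsv[...,0]<8)|(hsv[...,0]>172))&(hsv[...,1]>120)&(hsv[...,2]>110))
    m[:, :235]=0;m[:,345:]=0;m[:195]=0;m[265:]=0
    y,x=np.nonzero(m); k=(x<259)&(y>225) if n=="side" else (x>305)&(y<204)
    for c in sorted(set(x[k])): print(n,c,y[k&(x==c)].mean())
    print(np.polyfit(x[k],y[k],1))
E
```

```text
tip [ 0.5196 -0.0681  0.2861]
t 41.0 q [-0.488 -0.483  2.307  0.533  0.712  0.774] p [ 0.5101 -0.0683  0.2964] F [ 0.7  0.6 -0.9] 
 [[0.679, 0.734, 0.012], [0.015, 0.003, -1.0], [-0.734, 0.679, -0.009]] tilt 42.7 az 1.3
side 252 237.0
side 253 237.0
side 254 236.5
side 255 235.5
side 256 234.5
side 257 233.0
side 258 232.0
[ -0.98723898 486.94895592]
top 306 199.5
top 307 200.0
top 308 200.0
top 309 200.5
top 310 201.0
top 311 201.5
top 312 201.5
top 313 202.0
[ 0.35714286 90.21428571]
```

View pics/top18.png

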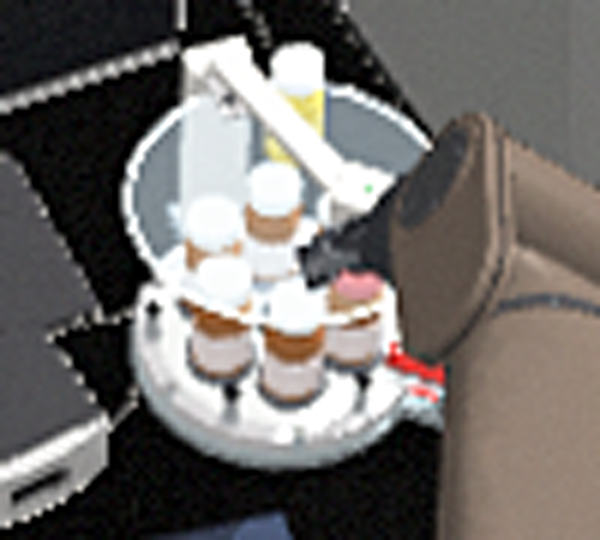

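View pics/side18.png

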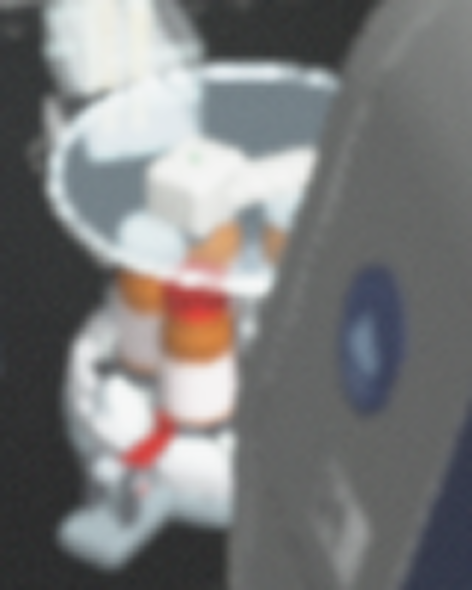

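```bash
python3 -c "
from plant import ctrl
print(ctrl.sign_off())"
```

```text
the job is handed in; nothing more can be done
None
```

The red-capped jar is at the index place and the carousel is locked there. I handed the job in at about 41 s with the robot touching nothing.

**What I did**
- **Leaning the tool:** The moves can't tilt the tool, so I drove it against the arm's reach limit until it leaned about 42° outward and fitted under the cover.
- **Turning the carousel:** I pushed the pegs about 103° counter-clockwise in three strokes, which put the red jar at about 222°, the measured index direction. I then tipped the pawl inward over its hinge.
- **Locking:** The pawl's tooth dropped into the notch as it fell, so no separate easing was needed.

**Last checks**
- **Pawl angle:** The pawl's slope in both cameras fits an angle of about 0.03 rad. A tooth lying on the rim would read 0.24.
- **Lock test:** Nudging a peg with about 7 N did not turn the carousel. That is roughly 20 times its friction torque.
- **Jars:** In the last pictures they all stand upright. I did not compare the bystanders with their first positions, but nothing came near them.

**What went wrong or disagreed**
- **Missed stroke:** My first stroke passed outside the peg and turned nothing.
- **Stray contact:** At the end of the second stroke the fingers pressed on something with about 12 N, probably a pawl cheek, and I backed off.
- **Camera disagreement:** The two cameras differ by 6 to 10 mm at the pawl. I trusted the top camera because it agreed with where the pegs were when pushed.
- **Red cap reading:** The red cap, partly hidden by the reading head, read only about 213°. The peg positions and the dropped tooth contradict that.

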